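# Check two press return springs on the spring tester and scrap the weak one

## Robot

A 7-joint arm with a two-finger parallel gripper is mounted at the origin on the work surface. World frame = base frame: x ahead of the robot, y to its left, z up, the work surface at z = 0. Lengths are in m, angles in rad, forces in N, time in s.
With the tool pointing down it reaches from about 0.35 to 0.9 m from the base axis. Payload 8.1 kg.
Tool frame: the origin (TCP) lies midway between the tips of the shut fingers; the grasp point (between the pads) lies 19 mm behind it; z points along the fingers, y is the direction in which the jaws open and shut (so a half turn about z gives the same grasp; the last joint's range is limited). The gripper opens to 92 mm and grips with 3 to 60 N. Pads are 19 mm wide; open, the fingers measure 130 mm over their backs; the gripper's body (75 mm by 190 mm) begins 47 mm behind the grasp point.
Start: joints at [1.14, 0.434, 0.025, 1.573, -0.012, 1.134, -0.075], TCP at [0.201, -0.592, 0.227] pointing down, gripper open.
Joint ranges: [-2.62, 2.62], [-0.44, 2.09], [-1.27, 1.32], [0.08, 2.57], [-1.32, 4.46], [0.12, 2], [-2.74, 2.74]. Speed limits (rad/s): [2.22, 2.22, 3.01, 3.01, 3.14, 3.14, 3.14].

## Interface

Orientations are given as a rotation vector (axis times angle).
In Python, from cell import monitor, get_image, get_calibration, workorder, look_for, masks_of gives the robot as it stands.
- The arm moves only by the shell command python3 -m crank 'ROWS' [FORCE]. ROWS is JSON, a list of rows, each a list of 3 entries, a list of its own where there are three numbers: the shift along the tool's x, y, z in cm, then the turn about the tool's z in degrees, then the closure in counts, from 0 (fully open) to 255 (shut). A call has 1 to 5 rows; each row shifts and turns the commanded pose from where the row before left it, along the tool's axes as they then stand; what a row does not reach is not made up. A row lasts 1/10 s, in which the tool goes at most 50 mm and 8.59 degrees, less where a joint would pass 70% of its speed; a pose out of reach is approached as far as the arm can. A call with a gripper value outside its range is refused whole. The fingers move at their own pace and stop on an object; FORCE is the grip in N (left out, the last holds). Time passes only in rows, so rows that do not move let the fingers close. It gives the time, the measured TCP pose, the force and the opening at its end, in the units of the state.
- monitor.observe(): the state, without advancing time (a new reading comes with each control period).
- get_image(name): name is "scene" or "top" or "wrist"; returns (picture, depth): 384x512x3 uint8, red, green, blue; 384x512 float32, m along the optical axis (not along the pixel's ray), 0 where there is no reading.
- get_calibration(name): a dict with "fx", "fy", "cx", "cy" (pixels), "R" (3x3) and "t" (3): a world point X has camera coordinates R X + t. Camera axes: x right, y down, z forward; pixel columns grow to the right and rows downward; lengths in m; the calibration is good to about 2 mm. A picture is of the moment at which its call begins: read the wrist's pose just before it. get_calibration takes no time and is no camera call; for the wrist camera it gives the pose at the moment of the call.
- workorder.sign_off(): hands the job in, once; it reports no verdict.
Trained networks look in the newest picture that a camera, given by its name, has taken for a name from the list of things; names that differ only in an ending like _2 or _b are one class to them, and where a whole thing is asked for, a point or a joint stands for the part that bears it (a point fixed in the world has none). Each returns a list of dicts, best first, with "score" (0 to 1); they miss things now and then, are a little off and sometimes report something else, mostly with a low value. They report only what shows in the picture. A call takes as long as a camera call. They do not tell look-alikes from the thing itself.
- look_for(label, camera): "location" ([x, y, z] in m, in world coordinates, good to about 4 mm: the middle of the surface that is visible of it).
- masks_of(label, camera): "region" (384x512 bool, what is visible of it).
The state is a dict: "clock": time; "joints": joint angles; "dq": joint speeds; "joint_efforts": joint torques, N m; "position": TCP position; "ee_rot": TCP orientation; "force": force on the tool from outside, world axes, zero at the start; "ft_torque": the same for the moment, N m; "width": opening from 0.0 (shut) to 1.0 (fully open).
Only numpy, scipy, OpenCV 4.12 (cv2) and the standard library are available. Lean on these libraries where they do the work, as an engineer would, in place of code of your own. Each camera call takes 0.05 s, during which the arm holds its last target.

## Task

Two return springs for the heat press stand in the blue tray; they look alike, but one is a weaker spring that got mixed in. Stand one of them over the spigot of the spring tester and let go of it, swing the arm in over it and push the ram down by its knob until the load needle stands in the green band (about 12 N, never on into the red), and hold it there for a good second: a good spring keeps the ram's foot above the red reference mark, the weak one lets it sink below. Then let the ram come back up, put the weak spring in the red scrap box and leave the good one standing upright on the tester or in the tray, without knocking the other things on the bench about.

Things in the scene. Friction and masses are not known exactly. Their poses are not given: they have to be found in the camera images.
- spring_1_center (a point): Bright steel compression spring standing on end: 30 mm outside, 25 mm inside, 60 mm free length, 50 g. Point on its axis 30 mm above its lower end, z up the axis. Either the good or the weak one; only the test tells: at 12 N the good one is 46 mm long, the weak one 31 mm (weak: solid at 24 mm). Grip it from the sides; its lower 22 mm and top 15 mm are firm to the fingers.
- spring_2_center (a point): The other spring, the same in size and look; everything said of spring_1 holds for it.
- tester: Fixed green bench spring tester. Origin on the bench under the load plate's axis; x axis towards its column (34 mm thick, 199 mm high, at x = 125 mm). Base x -70..165, y -122..82 mm, top 34 mm high. Load dial facing up (68 mm wide, at x 10, y -82, top 45 mm high): red needle, green band 10.5-14.5 N, red band from 17 N. Gauge post 12 mm square at x 55, y 34, top 102 mm high.
- seat (a point): Centre of the top face of the tester's round steel load plate (72 mm diameter, 50 mm above the bench). A locating spigot rises from it: 22 mm diameter, 8.5 mm high, coned at the top; the spring goes over it. The plate is the pan of a scale: it sinks 1 mm for each 6 N on it.
- mark (a point): Red reference mark on the gauge post (a red line with a short red blade pointing at the spring), 37 mm above the unloaded plate. Compare its height with that of foot while the needle is in the green band.
- foot (a point): Centre of the underside of the ram's foot, a steel disc 44 mm in diameter. With the ram up it is 120 mm above the bench, 10 mm above the top of a seated spring.
- knob (a point): Centre of the ram's round black knob, 36 mm diameter, 26 mm high, on a vertical rod (19 mm thick with its sleeve); 250 mm above the bench with the ram up. Pushed down by its top, or held between the fingers. The arm below it has its top 171 mm high, so with the ram fully down about 10 mm are left under the knob.
- ram (a joint): How far the ram is pushed down from its rest (m), 0 to 0.055. Its own return spring pushes up 1.5 N at the top and 3.5 N at 50 mm, its friction is 0.4 N; it comes back up by itself when let go.
- swing (a joint): Angle of the swing arm about the column (rad): 0 at its stop with the ram straight over the plate, up to 1.5 swung clear to the tester's +y side. At angle a the ram's axis is at x = 125 - 125 cos a, y = 125 sin a mm in the tester's frame. It stays where left (friction 0.15 N m). Arm 139 to 169 mm above the bench, 30 to 56 mm wide; the knob turns with the arm.
- needle (a joint): Reading of the load dial: needle angle, 0.2 rad for each N on the plate, clockwise from above from the side away from the column. Green band 2.1 to 2.9 (10.5 to 14.5 N), red from 3.4 (17 N).
- tray: Fixed flat blue tray, 200 x 110 mm, rim 14 mm high and 4 mm thick, floor 6 mm above the bench; origin under its centre, x along its length. The springs stand on its floor about 97 mm apart along its x.
- scrap: Fixed open red scrap box, 160 x 160 mm outside, 45 mm high, walls and floor about 4 mm; origin under its centre. The spring may stand or lie in it.
- oil_can: Bystander: blue plastic oil bottle, 48 mm diameter, 110 mm high, origin under its foot.
- tape_roll: Bystander: roll of brown heat tape lying flat, 84 mm diameter, 22 mm high, origin under its centre.
Things that resemble listed ones, but are neither listed nor needed, are in the scene too. Several things have the shape of the tray; the one meant has the colours described above.

How it is judged:
By the outcome, as a careful person would: the job done as asked, in the order asked, and still so for the second after the job is handed in, with the robot touching nothing.
It also fails if it takes over 72 s, if anything falls off the work surface, if the arm or the gripper's body presses on something with over 40 N, if the wrist force passes 120 N, or if a joint passes its speed limit or range.

## Working session

There is one attempt and no reset: what is moved stays moved. The work goes in short steps, Python scripts to look and compute and a shell command to move; the robot and the scene stay as the last step left them, time stands still between calls to the robot, and variables do not carry over. Pictures are saved under pics/ and viewed, and the job is handed in when it is done.

```bash
ls; mkdir -p pics; python3 - <<'E'
from cell import monitor, get_image, get_calibration
import cv2
print(monitor.observe())
for n in("scene","top","wrist"):
    p,d=get_image(n); cv2.imwrite(f"pics/{n}0.png",p[:,:,::-1])
    c=get_calibration(n); print(n,c)
E
```

```text
pics
{'clock': 0.0, 'joints': array([ 1.14040983,  0.43525963,  0.02495001,  1.57414411, -0.01158819,
        1.13402632, -0.07508741]), 'dq': array([-3.60706555e-04, -1.08769200e-03,  6.00597661e-04, -9.28300749e-04,
       -7.39991258e-05, -7.22024911e-04,  7.37563755e-04]), 'joint_efforts': array([-9.85052939e-04, -6.67849874e+01,  9.85081494e-01, -3.14453495e+01,
       -6.04214240e-02,  4.29144851e-02,  1.51508207e-04]), 'position': array([ 0.20099152, -0.59121785,  0.22590379]), 'ee_rot': array([-3.09788598e+00, -5.12267230e-01,  6.70417213e-04]), 'force': array([0.29881213, 0.86432459, 0.1030293 ]), 'ft_torque': array([-0.05396875, -0.01229589, -0.01422652]), 'width': 0.9984261805767545}
scene {'fx': 387.49456066685275, 'fy': 387.49456066685275, 'cx': 250.03750346199342, 'cy': 193.50846524777728, 'R': array([[ 0.18511283,  0.98256881,  0.01708157],
       [ 0.80218292, -0.14104249, -0.58018065],
       [-0.56765818,  0.12110142, -0.81430869]]), 't': array([-0.00234499, -0.33848013,  1.57636814])}
top {'fx': 496.3867544400554, 'fy': 496.3867544400554, 'cx': 254.73635243319345, 'cy': 188.38713329714287, 'R': array([[-1.81967055e-02, -9.99827834e-01, -3.63072570e-03],
       [-9.76865012e-01,  1.85524473e-02, -2.13050592e-01],
       [ 2.13081271e-01, -3.30089986e-04, -9.77034423e-01]]), 't': array([-0.10493111,  0.57564304,  1.66185321])}
wrist {'fx': 307.47567739534367, 'fy': 307.47567739534367, 'cx': 255.40655984552956, 'cy': 191.8740953757916, 'R': array([[ 3.22060487e-01, -9.46718945e-01, -5.31324660e-04],
       [-9.09089413e-01, -3.09416008e-01,  2.78959090e-01],
       [-2.64260255e-01, -8.93586785e-02, -9.60302840e-01]]), 't': array([-0.6244771 , -0.0350218 ,  0.39025097])}
```

View pics/scene0.png

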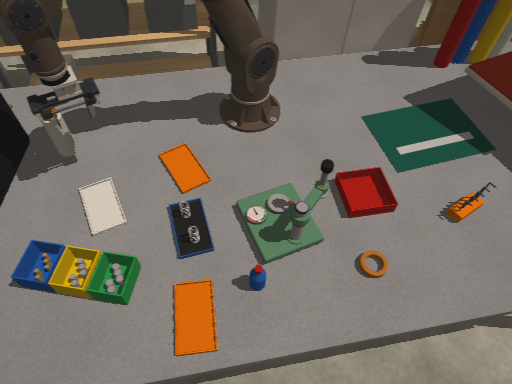

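View pics/top0.png

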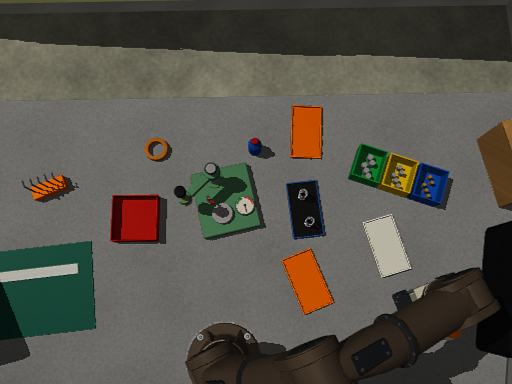

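View pics/wrist0.png

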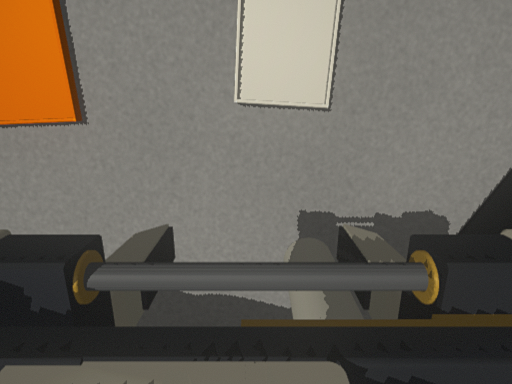

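The scene and top pictures show the springs in the blue-rimmed tray (top px 302,195 and 309,221). The tester plate is at (222,212), the swung-out knob at (181,192), the red box at (135,218) and the bottle at (255,147). Next I localise them.

```bash
cat > h.py <<'E'
import numpy as np, cv2
from cell import monitor, get_image, get_calibration, look_for, masks_of
def proj(n,X,c=None):
    c=c or get_calibration(n); q=np.asarray(c['R'])@np.asarray(X)+c['t']; return np.array([c['fx']*q[0]/q[2]+c['cx'],c['fy']*q[1]/q[2]+c['cy']])
def ray_z(n,px,z,c=None):
    c=c or get_calibration(n); R=np.asarray(c['R']); o=-R.T@c['t']; d=R.T@np.array([(px[0]-c['cx'])/c['fx'],(px[1]-c['cy'])/c['fy'],1]); return o+d*(z-o[2])/d[2]
def deproj(n,d,c=None,stride=1):
    c=c or get_calibration(n); R=np.asarray(c['R']); v,u=np.mgrid[0:d.shape[0],0:d.shape[1]]
    P=np.stack([(u-c['cx'])/c['fx']*d,(v-c['cy'])/c['fy']*d,d],-1)
    return (P-np.asarray(c['t']))@R
E
python3 - <<'E'
from h import *
for n in("top","scene"):
    p,d=get_image(n); np.savez(f"{n}0.npz",p=p,d=d)
    for l in("spring_1_center","tester","seat","mark","foot","knob","tray","scrap","oil_can","tape_roll"):
        r=look_for(l,n); print(n,l,[(np.round(x['location'],3).tolist(),round(x['score'],2)) for x in r[:3]])
print(monitor.observe()['clock'])
E
```

```text
top spring_1_center [([0.555, -0.276, 0.043], 0.64)]
top tester [([0.717, -0.11, 0.076], 0.26)]
top seat [([0.494, 0.001, 0.05], 0.59)]
top mark [([0.54, 0.005, 0.033], 0.72)]
top foot [([0.522, 0.115, 0.26], 0.69)]
top knob [([0.523, 0.114, 0.266], 0.65)]
top tray [([0.253, -0.284, 0.002], 0.89), ([0.796, -0.301, 0.008], 0.68), ([0.376, -0.566, 0.005], 0.63)]
top scrap [([0.488, 0.313, 0.007], 0.88)]
top oil_can [([0.716, -0.111, 0.072], 0.6)]
top tape_roll [([0.729, 0.236, 0.021], 0.63)]
scene spring_1_center [([0.566, -0.278, 0.041], 0.62)]
scene tester [([0.572, 0.004, 0.034], 0.72), ([0.464, -0.295, 0.041], 0.33)]
scene seat [([0.497, 0.003, 0.052], 0.85)]
scene mark [([0.57, 0.006, 0.035], 0.72)]
scene foot [([0.537, 0.12, 0.248], 0.76), ([0.516, -0.289, 0.009], 0.36)]
scene knob [([0.532, 0.119, 0.248], 0.5)]
scene tray [([0.266, -0.286, 0.008], 0.93), ([0.804, -0.303, 0.004], 0.91), ([0.516, -0.286, 0.009], 0.86)]
scene scrap [([0.482, 0.316, 0.004], 0.97)]
scene oil_can [([0.748, -0.118, 0.075], 0.79), ([0.482, 0.317, 0.002], 0.72)]
scene tape_roll [([0.744, 0.242, 0.021], 0.59)]
1.25
```

```bash
python3 - <<'E'
from h import *
for n in("top","scene"):
    f=np.load(f"{n}0.npz"); p,d=f['p'],f['d']; P=deproj(n,d); X,Y,Z=P[...,0],P[...,1],P[...,2]
    def st(name,m):
        m=m&(d>0); 
        if m.sum()<3: print(n,name,'none');return
        lo,hi=P[m].min(0),P[m].max(0)
        c,r=cv2.minEnclosingCircle(P[m][:,:2].astype(np.float32)); print(n,name,m.sum(),'mean',P[m].mean(0).round(4),'mid',((lo+hi)/2).round(4),'circ',np.round(c,4),round(r,4))
    box=lambda a,b,c,e:(X>a)&(X<b)&(Y>c)&(Y<e)
    st('spA',box(.52,.62,-.32,-.24)&(Z>.055)&(Z<.075))
    st('spB',box(.42,.52,-.33,-.25)&(Z>.055)&(Z<.075))
    st('plate',box(.43,.55,-.05,.06)&(Z>.045)&(Z<.056)&(p.max(-1)-p.min(-1)<40))
    st('col',box(.53,.72,-.03,.09)&(Z>.185)&(Z<.21))
    st('knob',box(.45,.6,.06,.17)&(Z>.23))
    st('post',box(.45,.6,-.03,.1)&(Z>.09)&(Z<.11))
    m=(p[...,0]>120)&(p[...,1]<60)&(p[...,2]<60)&box(.35,.62,.2,.42); st('scrap',m&(Z>.03))
    rim=(p[...,2]>p[...,0]*1.5)&box(.38,.65,-.37,-.2); st('tray',rim)
    print(cv2.minAreaRect(P[rim][:,:2].astype(np.float32)))
    g=(p[...,1].astype(int)>p[...,0]*1.2)&(p[...,1]>p[...,2]*1.1)&box(.38,.75,-.15,.15)&(abs(Z-.034)<.006)
    print('base',cv2.minAreaRect((P[g][:,:2]).astype(np.float32)))
def up(n,x0,x1,y0,y1,k):
    p=np.load(f"{n}0.npz")['p']; cv2.imwrite(f"pics/{n}_z.png",cv2.resize(p[y0:y1,x0:x1,::-1],None,fx=k,fy=k,interpolation=cv2.INTER_CUBIC))
up("top",165,335,130,260,4.5); up("scene",150,350,150,280,4)
E
```

```text
top spA 22 mean [ 0.5541 -0.2804  0.0636] mid [ 0.5541 -0.2817  0.0637] circ [ 0.5542 -0.2811] 0.0147
top spB 21 mean [ 0.4565 -0.3007  0.0621] mid [ 0.4578 -0.3     0.0632] circ [ 0.4578 -0.3012] 0.0154
top plate 249 mean [ 4.928e-01 -3.000e-04  5.040e-02] mid [ 0.501  -0.0043  0.0506] circ [0.5099 0.0011] 0.0532
top col 114 mean [0.6133 0.0268 0.1974] mid [0.6131 0.0259 0.1975] circ [0.6141 0.0272] 0.0203
top knob 117 mean [0.5249 0.1153 0.2604] mid [0.5261 0.1155 0.2546] circ [0.5263 0.1158] 0.0182
top post 21 mean [0.5409 0.0408 0.0992] mid [0.5623 0.0349 0.0996] circ [0.5625 0.0281] 0.0377
top scrap 124 mean [0.492  0.2953 0.0449] mid [0.4845 0.3075 0.044 ] circ [0.4832 0.3081] 0.1097
top tray 385 mean [ 0.508  -0.294   0.0095] mid [ 0.5099 -0.2921  0.0055] circ [ 0.5089 -0.2917] 0.1144
((0.5106911659240723, -0.2921309173107147), (0.2051023244857788, 0.11429981142282486), 5.7434587478637695)
base ((0.5420595407485962, -0.009352460503578186), (0.23543314635753632, 0.20375604927539825), 12.357590675354004)
scene spA 35 mean [ 0.5555 -0.279   0.0621] mid [ 0.5556 -0.2783  0.0629] c
[... 251 characters left out ...]
mean [0.6189 0.0282 0.198 ] mid [0.6167 0.0288 0.1942] circ [0.6156 0.0291] 0.0209
scene knob 160 mean [0.5336 0.1158 0.2581] mid [0.5295 0.1173 0.2527] circ [0.5295 0.1187] 0.0188
scene post 12 mean [0.5333 0.0406 0.0961] mid [0.5326 0.0381 0.0967] circ [0.5305 0.0379] 0.0137
scene scrap 138 mean [0.4936 0.2825 0.0447] mid [0.4844 0.3078 0.0437] circ [0.4858 0.3066] 0.1096
scene tray 364 mean [ 0.5256 -0.2921  0.0104] mid [ 0.5093 -0.29    0.0084] circ [ 0.51   -0.2882] 0.1119
((0.5096702575683594, -0.290263831615448), (0.20284943282604218, 0.110246442258358), 5.714142799377441)
base ((0.5451220273971558, -0.007971271872520447), (0.23656348884105682, 0.2033637911081314), 12.474202156066895)
```

View pics/top_z.png

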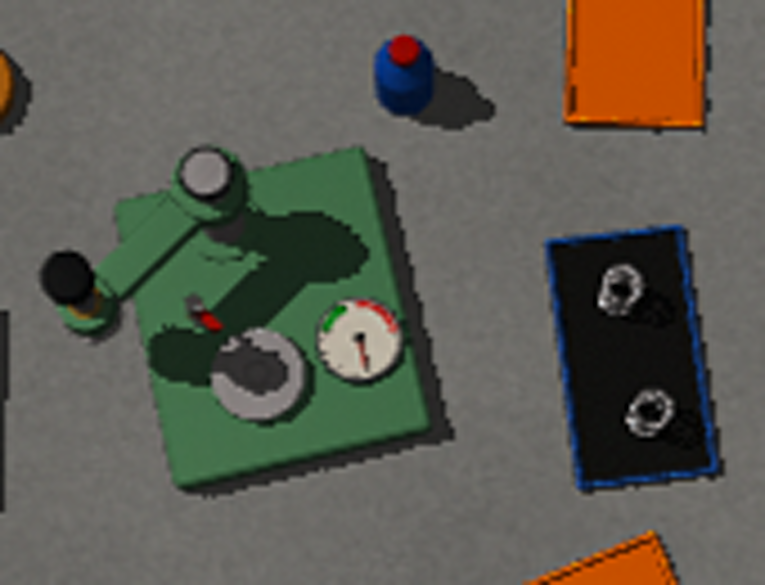

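View pics/scene_z.png

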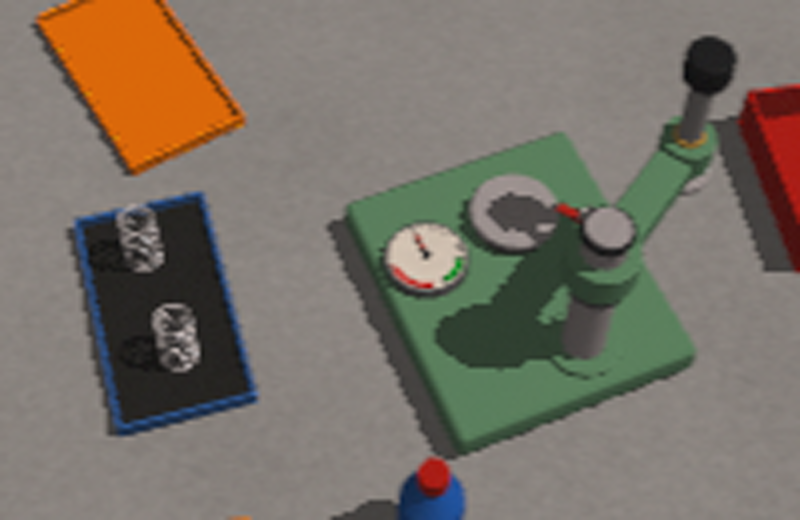

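```bash
cat >> h.py <<'E'
from scipy.spatial.transform import Rotation as Ro
def togo(xyz,jaw_deg=None):
    """remaining shift (cm, tool axes, at present yaw) and turn (deg) to reach TCP xyz with tool y at world angle jaw_deg"""
    s=monitor.observe(); R=Ro.from_rotvec(s['ee_rot']).as_matrix(); d=R.T@(np.asarray(xyz)-s['position'])*100
    j=np.degrees(np.arctan2(R[1,1],R[0,1])); out=[]
    if jaw_deg is not None: out=[((j-jaw_deg+90)%180-90).round(2)]
    print('togo',d.round(2),'turn',out,'| jaw',j.round(2),'pos',s['position'].round(4),'F',s['force'].round(2),'w',round(s['width'],3),'t',round(s['clock'],2))
E
python3 -m crank '[[[3.8,-2.1,0.3],0,110],[[3.8,-2.1,0.3],0,110],[[3.8,-2.1,0.3],0,110],[[3.8,-2.1,0.3],0,110]]' 20
python3 -m crank '[[[3.8,-2.1,0.3],0,110],[[3.8,-2.1,0.3],0,110],[[3.8,-2.1,0.3],0,110],[[3.8,-2.1,0.3],0,110],[[0,0,0],-8,110]]'
python3 -c "from h import *; togo((.436,-.333,.2),-32.6)"
```

```text
clock: 1.65
position: [0.319, -0.462, 0.2148]
ee_rot: [3.099, 0.512, 0.0]
force: [0.6, 1.1, -0.1]
width: 0.704
clock: 2.15
position: [0.4401, -0.3282, 0.2026]
ee_rot: [-3.051, -0.739, -0.005]
force: [0.8, -0.6, 0.6]
width: 0.568
togo [-0.58  0.24  0.26] turn [np.float64(-30.16)] | jaw -62.76 pos [ 0.4401 -0.3282  0.2026] F [ 0.75 -0.58  0.58] w 0.568 t 2.15
```

```bash

python3 -m crank '[[[0,0,0],-8,110],[[0,0,0],-8,110],[[0,0,0],-8,110],[[0,0,0],-6,110],[[0,0,0],0,110]]'
python3 - <<'E'
from h import *
togo((.436,-.333,.2),-32.6)
c=get_calibration("wrist"); p,d=get_image("wrist"); np.savez("w1.npz",p=p,d=d,**c)
cv2.imwrite("pics/w1.png",p[:,:,::-1])
m=masks_of("spring_1_center","wrist")
for r in m: 
    v,u=np.nonzero(r['region']); print(r['score'],u.mean(),v.mean(),u.min(),u.max(),v.min(),v.max())
print([(r['location'],r['score']) for r in look_for("spring_1_center","wrist")])
for X in((.5555,-.2795,.065),(.458,-.2995,.065)): print(proj("wrist",X,c))
E
```

```text
clock: 2.65
position: [0.4349, -0.3349, 0.2027]
ee_rot: [-2.763, -1.496, -0.0]
force: [-0.6, 0.0, -0.4]
width: 0.572
togo [ 0.22 -0.01  0.27] turn [np.float64(-0.54)] | jaw -33.14 pos [ 0.4349 -0.3349  0.2027] F [-0.62  0.05 -0.4 ] w 0.572 t 2.65
0.78 330.85036119711043 62.20639834881321 309 350 43 80
[([0.5561, -0.2779, 0.0468], 0.71)]
[334.69727828  59.25042715]
[255.28114315 138.59318359]
```

View pics/w1.png

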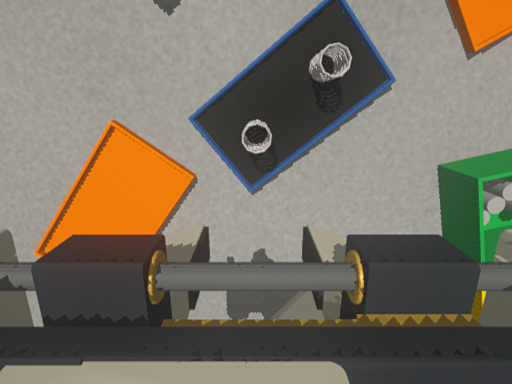

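The wrist view shows spring B at px (257,136), close to its predicted position, and spring A at (331,62). I'll refine B using the depth image.

```bash
python3 - <<'E'
from h import *
f=np.load("w1.npz"); p,d=f['p'],f['d']; c={k:f[k] for k in('fx','fy','cx','cy','R','t')}
P=deproj("wrist",d,c)
cv2.imwrite("pics/w1z.png",cv2.resize(p[30:190,190:400,::-1],None,fx=3.8,fy=3.8,interpolation=cv2.INTER_CUBIC))
for n,(u0,u1,v0,v1) in dict(B=(235,280,115,165),A=(305,360,38,85)).items():
    q=P[v0:v1,u0:u1].reshape(-1,3); dd=d[v0:v1,u0:u1].ravel(); q=q[dd>0]
    t=q[(q[:,2]>.058)&(q[:,2]<.075)]; print(n,len(t),'max',np.percentile(q[:,2],98).round(4),cv2.minEnclosingCircle(t[:,:2].astype(np.float32)), (t.min(0)+t.max(0))/2, (t.max(0)-t.min(0)))
    l=q[(q[:,2]>.02)&(q[:,2]<.03)]; print('low',len(l),l.mean(0))
print('tcp px',proj("wrist",monitor.observe()['position'],c))
s=monitor.observe(); 
E
```

```text
B 219 max 0.0648 ((0.45922574400901794, -0.2993870973587036), 0.015029948204755783) [ 0.45934386 -0.29931733  0.06272305] [0.02839776 0.02971311 0.00847498]
low 52 [ 0.45600458 -0.30344839  0.02494242]
A 313 max 0.0651 ((0.5558739304542542, -0.2802172303199768), 0.01496142614632845) [ 0.55581102 -0.27998339  0.06277545] [0.0291685  0.02919366 0.00929933]
low 119 [ 0.55683778 -0.27895218  0.02496468]
tcp px [255.21238341 242.07787653]
```

View pics/w1z.png

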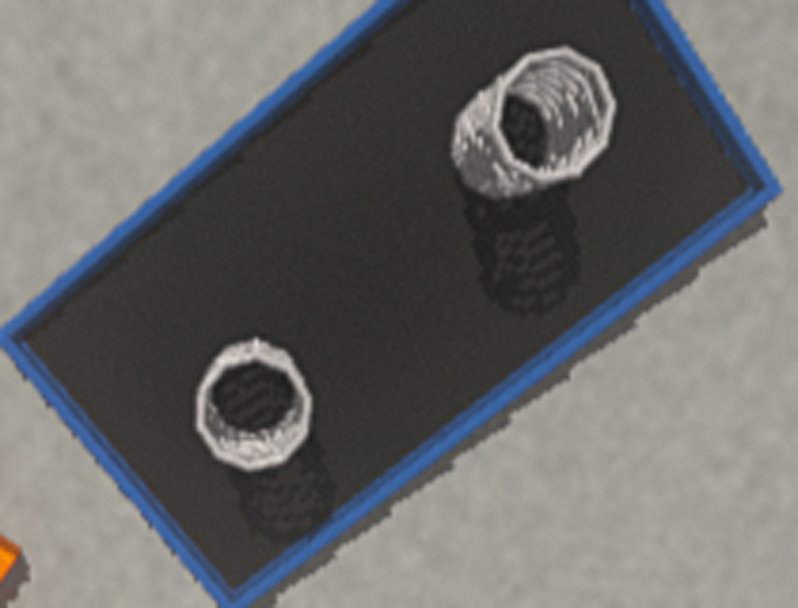

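```bash
python3 -c "from h import *; togo((.4592,-.2994,.011),-32.6)"
```

```text
togo [ 4.3   0.07 19.18] turn [np.float64(-0.81)] | jaw -33.41 pos [ 0.4349 -0.3349  0.2028] F [ 0.09 -0.37 -0.13] w 0.573 t 2.8
```

```bash
python3 -m crank '[[[2.3,0.1,3],-0.8,127],[[2,0,3.5],0,127],[[0,0,3.5],0,127],[[0,0,0],0,127],[[0,0,0],0,127]]'
python3 -c "from h import *; togo((.4592,-.2994,.011),-32.6)"
```

```text
clock: 3.3
position: [0.4589, -0.2995, 0.1031]
ee_rot: [-2.754, -1.511, 0.001]
force: [0.2, -1.1, 0.9]
width: 0.506
togo [0.03 0.03 9.21] turn [np.float64(0.09)] | jaw -32.51 pos [ 0.4589 -0.2995  0.1031] F [ 0.2  -1.06  0.94] w 0.506 t 3.3
```

```bash
python3 -m crank '[[[0,0,3],0,127],[[0,0,3],0,127],[[0,0,2],0,127],[[0,0,1.2],0,127],[[0,0,0],0,127]]'
python3 -c "from h import *; togo((.4592,-.2994,.011),-32.6)"
python3 -m crank '[[[0,0,0],0,220],[[0,0,0],0,220],[[0,0,0],0,220],[[0,0,0],0,220],[[0,0,0],0,220]]' 12
python3 -c "from h import *; togo((.4592,-.2994,.011),-32.6)"
```

```text
clock: 3.8
position: [0.4591, -0.2999, 0.011]
ee_rot: [2.754, 1.511, -0.001]
force: [0.4, -0.3, -0.3]
width: 0.504
togo [ 0.04 -0.02 -0.  ] turn [np.float64(0.11)] | jaw -32.49 pos [ 0.4591 -0.2999  0.011 ] F [ 0.41 -0.32 -0.3 ] w 0.504 t 3.8
clock: 4.3
position: [0.4599, -0.2998, 0.012]
ee_rot: [2.752, 1.512, 0.002]
force: [-1.0, -0.2, 7.3]
width: 0.325
togo [-0.   -0.08  0.1 ] turn [np.float64(0.16)] | jaw -32.44 pos [ 0.4599 -0.2998  0.012 ] F [-1.05 -0.24  7.34] w 0.325 t 4.3
```

```bash
python3 -m crank '[[[0,0,-1],0,220],[[0,0,-3],0,220],[[0,0,-4],0,220],[[0,0,-4],0,220],[[0,0,0],0,220]]'
python3 - <<'E'
from h import *
togo((.494,.0005,.15),-32.6)
c=get_calibration("wrist"); p,d=get_image("wrist"); cv2.imwrite("pics/w2.png",p[:,:,::-1])
E
```

```text
clock: 4.8
position: [0.4622, -0.3007, 0.1367]
ee_rot: [2.746, 1.509, 0.008]
force: [1.1, -0.4, 0.5]
width: 0.323
togo [ 27.13 -13.45  -1.44] turn [np.float64(0.17)] | jaw -32.43 pos [ 0.4622 -0.3007  0.1367] F [ 1.06 -0.41  0.53] w 0.323 t 4.8
```

View pics/w2.png

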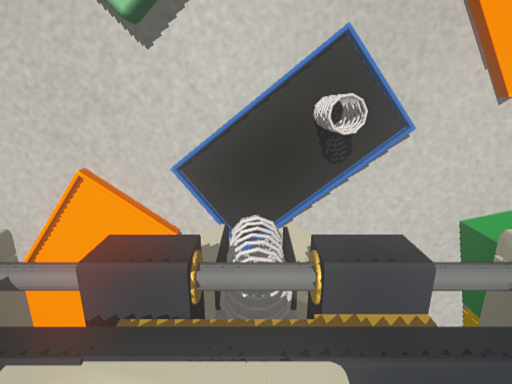

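```bash
python3 -m crank '[[[3.3,-2.2,-0.8],0,220],[[3.3,-2.2,-0.8],0,220],[[3.3,-2.2,-0.8],0,220],[[3.3,-2.2,-0.8],0,220]]'
python3 -m crank '[[[3.3,-2.2,-0.2],0,220],[[3.3,-2.2,0],0,220],[[0,0,0],0,220]]'
python3 - <<'E'
from h import *
togo((.494,.0005,.17),-32.6)
c=get_calibration("wrist"); p,d=get_image("wrist"); np.savez("w3.npz",p=p,d=d,**c); cv2.imwrite("pics/w3.png",p[:,:,::-1])
p,d=get_image("scene"); cv2.imwrite("pics/s3.png",cv2.resize(p[130:280,200:370,::-1],None,fx=4,fy=4,interpolation=cv2.INTER_CUBIC))
print(proj("wrist",(.494,.0005,.05),c))
E
```

```text
clock: 5.25
position: [0.4546, -0.1391, 0.1624]
ee_rot: [-2.753, -1.512, 0.002]
force: [0.4, 0.6, -0.6]
width: 0.327
clock: 5.55
position: [0.4532, -0.0557, 0.1646]
ee_rot: [-2.746, -1.522, -0.001]
force: [0.1, 0.5, 0.1]
width: 0.325
togo [ 6.93  0.48 -0.54] turn [np.float64(0.62)] | jaw -31.98 pos [ 0.4532 -0.0557  0.1646] F [0.12 0.48 0.11] w 0.325 t 5.55
[261.25051467 110.03328993]
```

View pics/w3.png

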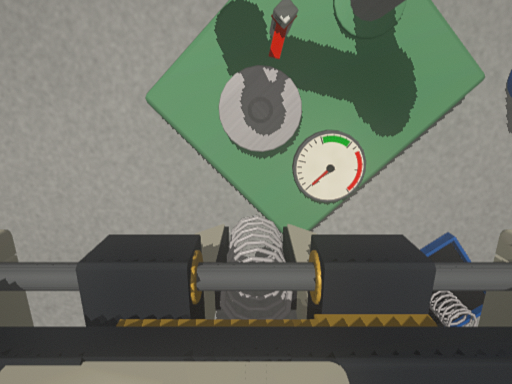

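View pics/s3.png

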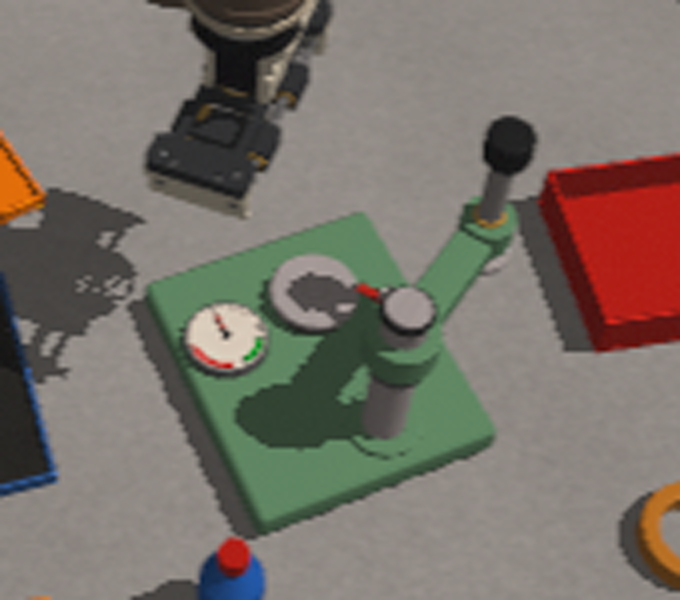

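The wrist view shows the plate at about px (260,109) with the spigot in shadow at its centre, as predicted. I'll fit it precisely.

```bash
python3 - <<'E'
from h import *
f=np.load("w3.npz"); p,d=f['p'],f['d']; c={k:f[k] for k in('fx','fy','cx','cy','R','t')}
P=deproj("wrist",d,c)
sub=np.zeros(d.shape,bool); sub[60:160,210:310]=1
m=sub&(d>0)&(abs(P[...,2]-.05)<.006)&(p.max(-1).astype(int)-p.min(-1)<25)
q=P[m]; print(m.sum(),'zmed',np.median(q[:,2]))
hull=cv2.convexHull(q[:,:2].astype(np.float32))[:,0]
A=np.c_[2*hull,np.ones(len(hull))]; s=np.linalg.lstsq(A,(hull**2).sum(1),rcond=None)[0]; print('fit',s[:2],np.sqrt(s[2]+s[0]**2+s[1]**2), cv2.minEnclosingCircle(hull))
sp=sub&(d>0)&(P[...,2]>.0555)&(P[...,2]<.062)&(np.hypot(P[...,0]-.494,P[...,1])<.016); t=P[sp]; print('spig',sp.sum(),t.mean(0),cv2.minEnclosingCircle(t[:,:2].astype(np.float32)))
# held spring: top ring visible?
sub[:]=0; sub[205:262,222:294]=1
q=P[sub&(d>0)]; tcp=monitor.observe()['position']; q=q[np.hypot(*(q[:,:2]-tcp[:2]).T)<.03]
print('held z pct',np.percentile(q[:,2],[2,50,98]),tcp)
cv2.imwrite("pics/w3z.png",cv2.resize(p[60:270,190:330,::-1],None,fx=2.8,fy=2.8,interpolation=cv2.INTER_CUBIC))
E
```

```text
5168 zmed 0.05000357051536697
fit [ 0.49447825 -0.00519171] 0.039363424734556854 ((0.4960251450538635, -0.008639534935355186), 0.0463961698114872)
spig 472 [0.49356274 0.00210344 0.05787893] ((0.493497371673584, 0.0020333481952548027), 0.010718833655118942)
held z pct [0.03321157 0.17967395 0.20893465] [ 0.45323602 -0.06073137  0.16425816]
```

View pics/w3z.png

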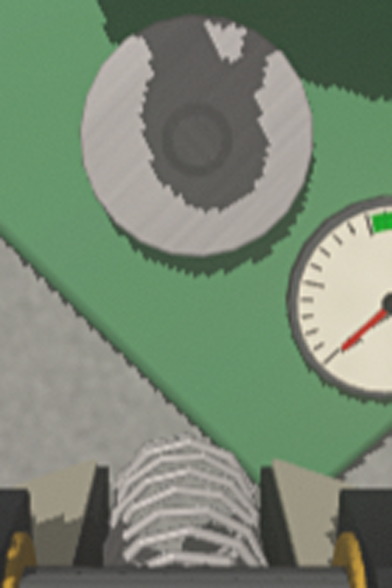

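```bash
cat > spig.py <<'E'
from h import *
togo((.494,.0005,.17),-32.6)
c=get_calibration("wrist"); p,d=get_image("wrist"); np.savez("w4.npz",p=p,d=d,**c)
P=deproj("wrist",d,c)
m=(d>0)&(P[...,2]>.0555)&(P[...,2]<.062)&(np.hypot(P[...,0]-.494,P[...,1])<.018); t=P[m]; print('spig',m.sum(),t.mean(0),cv2.minEnclosingCircle(t[:,:2].astype(np.float32)))
m=(np.abs(P[...,2]-.05)<.004)&(np.hypot(P[...,0]-.494,P[...,1])<.045)&(p.max(-1).astype(int)-p.min(-1)<15)
m=cv2.morphologyEx(m.astype(np.uint8),cv2.MORPH_OPEN,np.ones((3,3)))>0
n,l,s,_=cv2.connectedComponentsWithStats(m.astype(np.uint8)); m=l==1+s[1:,4].argmax()
print('plate',P[m].mean(0),cv2.minEnclosingCircle(P[m][:,:2].astype(np.float32)))
E
python3 spig.py
```

```text
togo [ 7.35  0.17 -0.58] turn [np.float64(0.31)] | jaw -32.29 pos [ 0.4532 -0.0607  0.1643] F [ 0.17 -0.38 -0.35] w 0.329 t 5.65
spig 488 [0.49340383 0.00200538 0.05782682] ((0.4933460056781769, 0.0018305187113583088), 0.010738530196249485)
plate [0.49395597 0.00265948 0.04997098] ((0.4934730529785156, 0.001829644083045423), 0.035947177559137344)
```

```bash
python3 -c "
from h import *; print(monitor.observe()['joints'].round(3)); togo((.4934,.0019,.165),-32.6)"
```

```text
[ 0.312  0.263 -0.353  2.023  0.118  0.876 -0.671]
togo [ 7.53 -0.03 -0.08] turn [np.float64(0.19)] | jaw -32.41 pos [ 0.4533 -0.0618  0.1642] F [-0.26 -0.12 -1.51] w 0.324 t 5.7
```

```bash

for i in 1 2 3; do :; done
python3 -m crank '[[[0,0,0],-8,220],[[0,0,0],-8,220],[[0,0,0],-8,220],[[0,0,0],-8,220],[[0,0,0],-8,220]]'
python3 -m crank '[[[0,0,0],-8,220],[[0,0,0],-8,220],[[0,0,0],-8,220],[[0,0,0],-8,220],[[0,0,0],-8,220]]'
python3 -m crank '[[[0,0,0],-8,220],[[0,0,0],-8,220],[[0,0,0],-8,220],[[0,0,0],-8,220],[[0,0,0],-8,220]]'
python3 -m crank '[[[0,0,0],-8,220],[[0,0,0],-8,220],[[0,0,0],-8,220],[[0,0,0],-8,220],[[0,0,0],-8,220]]'
python3 -m crank '[[[0,0,0],0,220],[[0,0,0],0,220]]'
python3 -c "
from h import *; print(monitor.observe()['joints'].round(3)); togo((.4934,.0019,.165))"
```

```text
clock: 6.2
position: [0.4535, -0.0632, 0.1643]
ee_rot: [-2.066, -2.366, 0.001]
force: [0.2, 0.6, -0.8]
width: 0.324
clock: 6.7
position: [0.4535, -0.0633, 0.1642]
ee_rot: [-1.132, -2.929, 0.001]
force: [0.7, -0.4, -1.1]
width: 0.326
clock: 7.2
position: [0.4535, -0.0633, 0.1642]
ee_rot: [-0.062, -3.14, 0.0]
force: [0.2, -0.6, -0.8]
width: 0.321
clock: 7.7
position: [0.4534, -0.0633, 0.1642]
ee_rot: [1.015, -2.972, -0.0]
force: [-0.2, 0.1, -0.5]
width: 0.324
clock: 7.9
position: [0.4536, -0.0626, 0.1643]
ee_rot: [1.002, -2.977, -0.001]
force: [-0.4, -0.4, -0.1]
width: 0.324
[ 0.77   0.391 -0.948  1.99   0.389  0.953  1.847]
togo [-7.07  2.72 -0.07] turn [] | jaw 127.22 pos [ 0.4536 -0.0626  0.1643] F [-0.44 -0.44 -0.08] w 0.324 t 7.9
```

```bash

python3 -m crank '[[[-2.4,0.9,0],0,220],[[-2.4,0.9,0],0,220],[[-2.3,0.9,0],0,220],[[0,0,0],0,220],[[0,0,0],0,220]]'
python3 -m crank '[[[0,0,2],0,220],[[0,0,2],0,220],[[0,0,2],0,220],[[0,0,0],0,220],[[0,0,0],0,220]]'
python3 - <<'E'
from h import *
print(monitor.observe()['joints'].round(3)); togo((.4934,.0019,.0575))
for n in("scene","top","wrist"):
    p,d=get_image(n)
    q=p if n=="wrist" else (cv2.resize(p[130:280,200:370],None,fx=4,fy=4,interpolation=cv2.INTER_CUBIC) if n=="scene" else cv2.resize(p[130:260,165:335],None,fx=4,fy=4,interpolation=cv2.INTER_CUBIC))
    cv2.imwrite(f"pics/{n}5.png",q[:,:,::-1])
E
```

```text
clock: 8.4
position: [0.4935, 0.0033, 0.1645]
ee_rot: [1.009, -2.975, 0.0]
force: [0.7, -0.5, -1.0]
width: 0.324
clock: 8.9
position: [0.4933, 0.0025, 0.1049]
ee_rot: [1.009, -2.974, 0.0]
force: [0.6, 0.2, 0.2]
width: 0.324
[ 0.529  0.521 -0.865  1.98   0.516  0.876  1.611]
togo [ 0.02 -0.05  4.74] turn [] | jaw 127.47 pos [0.4933 0.0025 0.1049] F [0.56 0.18 0.23] w 0.324 t 8.9
```

View pics/scene5.png

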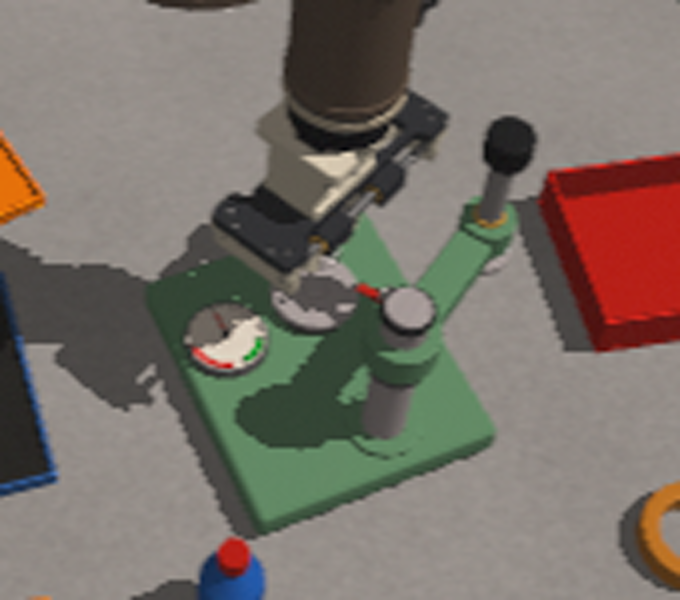

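View pics/wrist5.png

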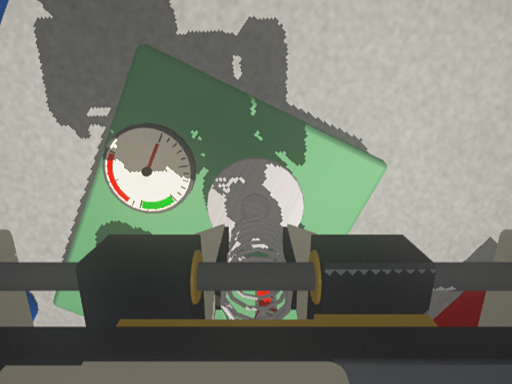

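```bash

python3 -m crank '[[[0,-0.05,1.5],0,220],[[0,0,1.5],0,220],[[0,0,0.7],0,220],[[0,0,0],0,220]]'
python3 -c "from h import *; togo((.4934,.0019,.0575))"
python3 -m crank '[[[0,0,0.3],0,220],[[0,0,0.3],0,220],[[0,0,0],0,220],[[0,0,0],0,220]]'
python3 -c "from h import *; togo((.4934,.0019,.0575))"
```

```text
clock: 9.45
position: [0.4929, 0.0029, 0.0662]
ee_rot: [1.012, -2.972, -0.001]
force: [-0.6, 0.2, -0.7]
width: 0.327
togo [ 0.01 -0.11  0.87] turn [] | jaw 127.6 pos [0.4929 0.0029 0.0662] F [-0.55  0.19 -0.73] w 0.327 t 9.45
clock: 9.85
position: [0.4941, 0.003, 0.0619]
ee_rot: [-1.012, 2.974, -0.0]
force: [-0.5, -0.1, -0.9]
width: 0.328
togo [ 0.12 -0.04  0.44] turn [] | jaw 127.57 pos [0.4941 0.003  0.0619] F [-0.5  -0.11 -0.86] w 0.328 t 9.85
```

```bash

python3 -m crank '[[[0,0,0.2],0,220],[[0,0,0.2],0,220],[[0,0,0],0,220],[[0,0,0],0,220]]'
python3 - <<'E'
from h import *
togo((.4934,.0019,.0575)); 
p,d=get_image("wrist"); cv2.imwrite("pics/w6.png",cv2.resize(p[120:330,180:340,::-1],None,fx=2.8,fy=2.8))
E
```

```text
clock: 10.25
position: [0.4939, 0.0029, 0.0576]
ee_rot: [1.012, -2.974, 0.0]
force: [-1.0, -0.3, -1.0]
width: 0.326
togo [ 0.1  -0.05  0.01] turn [] | jaw 127.58 pos [0.4939 0.0029 0.0576] F [-0.96 -0.33 -0.97] w 0.326 t 10.25
```

View pics/w6.png

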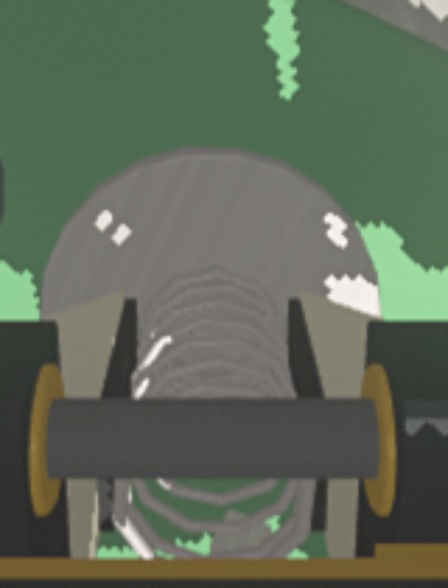

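```bash

python3 -m crank '[[[0,0,0.1],0,220],[[0,0,0],0,220],[[0,0,0],0,140],[[0,0,0],0,140],[[0,0,0],0,110]]'
python3 -m crank '[[[0,0,0],0,110],[[0,0,-0.5],0,110],[[0,0,-2],0,110],[[0,0,-4],0,110],[[0,0,-4],0,110]]'
python3 - <<'E'
from h import *
togo((.4934,.0019,.0575)); 
p,d=get_image("scene"); cv2.imwrite("pics/s7.png",cv2.resize(p[130:280,200:370,::-1],None,fx=4,fy=4,interpolation=cv2.INTER_CUBIC))
p,d=get_image("wrist"); cv2.imwrite("pics/w7.png",p[:,:,::-1])
E
```

```text
clock: 10.8
position: [0.4941, 0.003, 0.0568]
ee_rot: [-1.012, 2.974, -0.0]
force: [0.6, 0.6, 0.1]
width: 0.496
clock: 11.3
position: [0.4933, 0.0032, 0.1629]
ee_rot: [1.013, -2.973, -0.002]
force: [1.3, -0.3, -1.0]
width: 0.569
togo [ 0.06 -0.13 10.54] turn [] | jaw 127.62 pos [0.4933 0.0032 0.1629] F [ 1.26 -0.28 -0.98] w 0.569 t 11.3
```

View pics/s7.png

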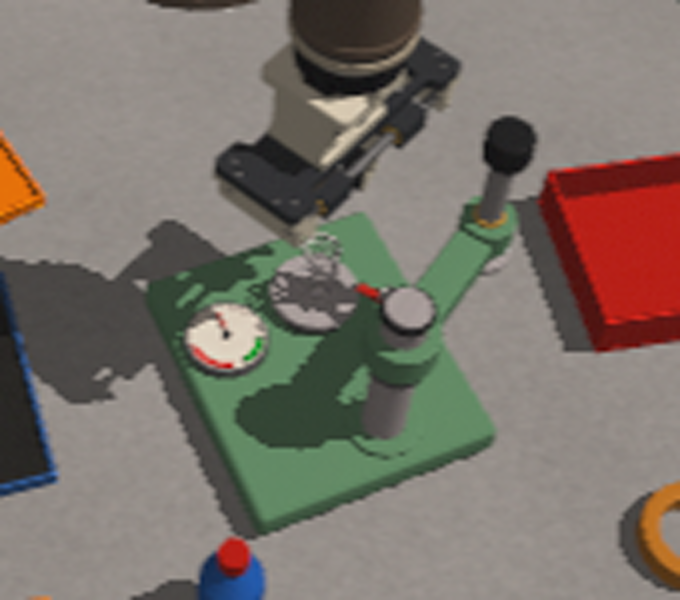

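View pics/w7.png

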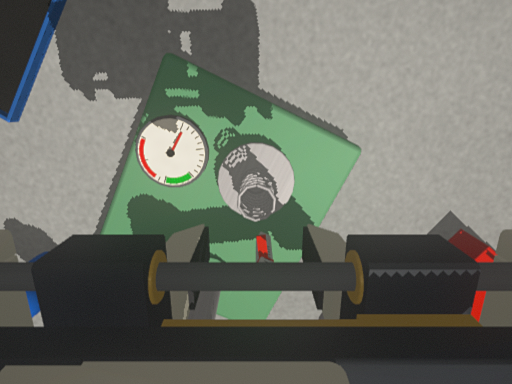

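```bash

python3 -m crank '[[[0,0,-4.6],0,60],[[0,0,-4.6],0,60],[[0,0,-4.5],0,60],[[0,0,0],0,60],[[0,0,0],0,60]]'
python3 - <<'E'
from h import *
print(monitor.observe()['joints'].round(3));togo((.528,.117,.237))
for n in("top","scene"):
    p,d=get_image(n); P=deproj(n,d); X,Y,Z=P[...,0],P[...,1],P[...,2]
    m=(d>0)&(abs(X-.528)<.03)&(abs(Y-.117)<.03)&(Z>.23)&(Z<.275)&(p.max(-1)<70); print(n,m.sum(),P[m].mean(0),cv2.minEnclosingCircle(P[m][:,:2].astype(np.float32)),P[m][:,2].max())
E
```

```text
clock: 11.9
position: [0.4943, 0.003, 0.2995]
ee_rot: [-1.011, 2.973, -0.002]
force: [-0.5, 0.5, -0.4]
width: 0.765
[ 0.679  0.314 -1.007  1.714  0.279  1.265  1.835]
togo [-9.62  7.    6.25] turn [] | jaw 127.55 pos [0.4943 0.003  0.2995] F [-0.47  0.48 -0.43] w 0.765 t 11.9
top 114 [0.52487905 0.11482197 0.26041708] ((0.526360034942627, 0.1169481873512268), 0.01802995055913925) 0.26982225573217106
scene 146 [0.53383546 0.11454965 0.25834897] ((0.5304633975028992, 0.11814563721418381), 0.017969990149140358) 0.2676036471494727
```

```bash

python3 -m crank '[[[-3.2,2.35,0],0,60],[[-3.2,2.35,0],0,60],[[-3.2,2.3,0],0,60],[[0,0,0],0,60],[[0,0,0],0,60]]'
python3 -c "from h import *; print(monitor.observe()['joints'].round(3));togo((.5284,.1175,.237))"
```

```text
clock: 12.5
position: [0.5266, 0.1178, 0.2972]
ee_rot: [1.015, -2.97, -0.001]
force: [-1.2, -0.6, -0.1]
width: 0.765
[ 0.394  0.408 -0.989  1.616  0.348  1.311  1.58 ]
togo [-0.14 -0.14  6.02] turn [] | jaw 127.75 pos [0.5266 0.1178 0.2972] F [-1.2  -0.59 -0.05] w 0.765 t 12.5
```

```bash

python3 -m crank '[[[-0.15,-0.15,2],0,60],[[0,0,2],0,60],[[0,0,2],0,60],[[0,0,0],0,60],[[0,0,0],0,60]]'
python3 -m crank '[[[0,0,0],0,230],[[0,0,0],0,230],[[0,0,0],0,230],[[0,0,0],0,230],[[0,0,0],0,230]]' 15
python3 - <<'E'
from h import *
print(monitor.observe()['joints'].round(3));togo((.5284,.1175,.237))
p,d=get_image("scene"); cv2.imwrite("pics/s8.png",cv2.resize(p[130:280,200:370,::-1],None,fx=4,fy=4,interpolation=cv2.INTER_CUBIC))
C=np.array([.6152,.0286]); P=monitor.observe()['position'][:2]; th0=np.arctan2(*(P-C)[::-1]); print('r',np.hypot(*(P-C)),np.degrees(th0))
for a in np.linspace(th0,np.radians(192.4),7):
    X=C+.125*np.array([np.cos(a),np.sin(a)]); print(np.degrees(a).round(1),X.round(4))
E
```

```text
clock: 13.0
position: [0.5292, 0.1154, 0.2385]
ee_rot: [1.009, -2.974, 0.0]
force: [0.9, 0.2, -0.0]
width: 0.763
clock: 13.5
position: [0.5284, 0.1184, 0.2389]
ee_rot: [1.014, -2.973, -0.004]
force: [-0.8, 1.1, 1.0]
width: 0.387
[ 0.373  0.456 -0.965  1.705  0.397  1.194  1.534]
togo [ 0.05 -0.07  0.19] turn [] | jaw 127.65 pos [0.5284 0.1184 0.2389] F [-0.76  1.15  0.99] w 0.387 t 13.5
r 0.12477810538445717 134.0569167529733
134.1 [0.5283 0.1184]
143.8 [0.5144 0.1025]
153.5 [0.5033 0.0844]
163.2 [0.4955 0.0647]
173.0 [0.4911 0.0439]
182.7 [0.4903 0.0228]
192.4 [0.4931 0.0018]
```

View pics/s8.png

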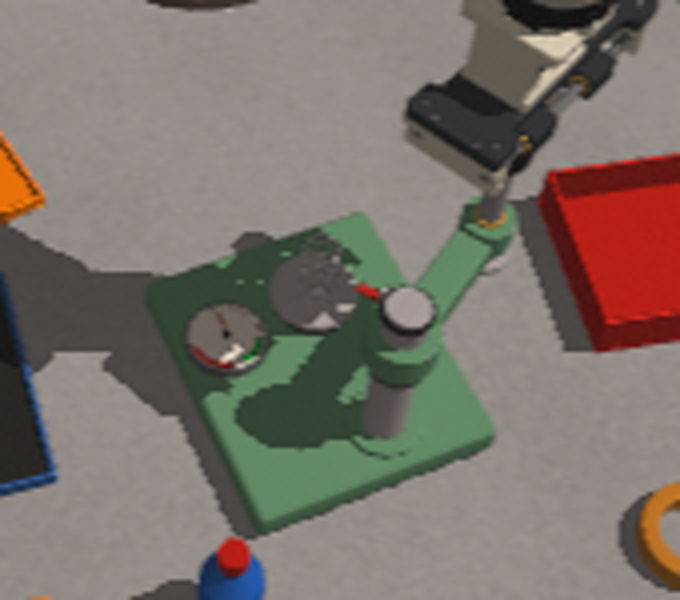

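```bash

python3 -m crank '[[[1.05,-0.15,0],0,230],[[1.02,-0.26,0],0,230],[[1.0,-0.34,0],0,230],[[0.98,-0.42,0],0,230]]' 15
python3 -c "from h import *; togo((.5033,.0844,.237))"
python3 -m crank '[[[0.93,-0.5,0],0,230],[[0.89,-0.58,0],0,230],[[0.84,-0.66,0],0,230],[[0.78,-0.72,0],0,230]]'
python3 -c "from h import *; togo((.4911,.0439,.237))"
python3 -m crank '[[[0.71,-0.78,0],0,230],[[0.64,-0.84,0],0,230],[[0.57,-0.89,0],0,230],[[0.5,-0.92,0],0,230]]'
python3 -c "from h import *; togo((.4931,.0018,.237))"
```

```text
clock: 13.95
position: [0.5022, 0.0858, 0.2389]
ee_rot: [1.018, -2.971, -0.006]
force: [-7.6, 9.4, 2.8]
width: 0.387
togo [ 0.   -0.18  0.19] turn [] | jaw 127.82 pos [0.5022 0.0858 0.2389] F [-7.64  9.38  2.81] w 0.387 t 13.95
clock: 14.35
position: [0.4848, 0.0453, 0.237]
ee_rot: [1.017, -2.96, -0.008]
force: [-26.7, 9.6, 1.8]
width: 0.388
togo [-0.41 -0.5  -0.01] turn [] | jaw 127.93 pos [0.4848 0.0453 0.237 ] F [-26.74   9.56   1.78] w 0.388 t 14.35
clock: 14.75
position: [0.4802, 0.0002, 0.234]
ee_rot: [1.011, -2.945, -0.007]
force: [-44.9, -1.4, 1.6]
width: 0.357
togo [-1.11 -0.66 -0.34] turn [] | jaw 127.88 pos [4.802e-01 2.000e-04 2.340e-01] F [-44.86  -1.37   1.65] w 0.357 t 14.75
```

```bash
python3 - <<'E'
from h import *
p,d=get_image("scene"); cv2.imwrite("pics/s9.png",cv2.resize(p[110:280,200:370,::-1],None,fx=3.5,fy=3.5,interpolation=cv2.INTER_CUBIC))
p,d=get_image("top"); cv2.imwrite("pics/t9.png",cv2.resize(p[130:260,165:335,::-1],None,fx=4,fy=4,interpolation=cv2.INTER_CUBIC))
p,d=get_image("wrist"); cv2.imwrite("pics/w9.png",p[:,:,::-1])
togo((.4931,.0018,.237)); print(monitor.observe()['joints'],monitor.observe()['ft_torque'])
E
```

```text
togo [-1.25 -0.46 -0.39] turn [] | jaw 127.69 pos [ 0.4802 -0.0022  0.2334] F [-41.93  -5.47   1.94] w 0.352 t 14.9
[ 0.65950483  0.3729137  -0.99306753  1.82525243  0.33754956  1.15862797
  1.77913047] [-0.90341541  8.89748111  0.69261423]
```

View pics/s9.png

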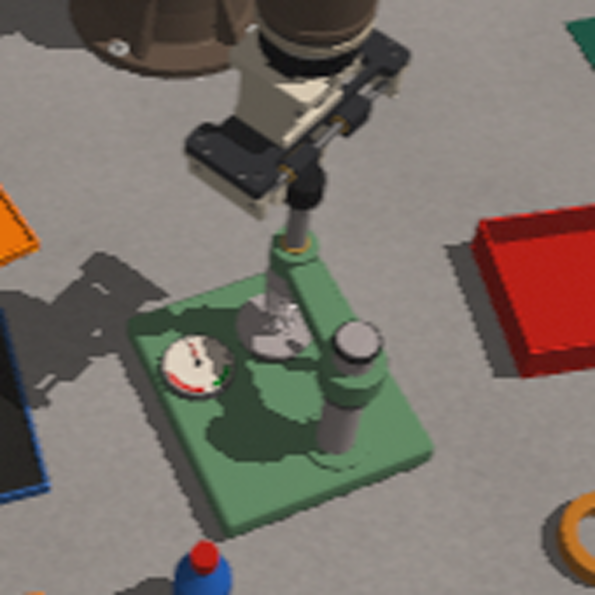

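View pics/t9.png

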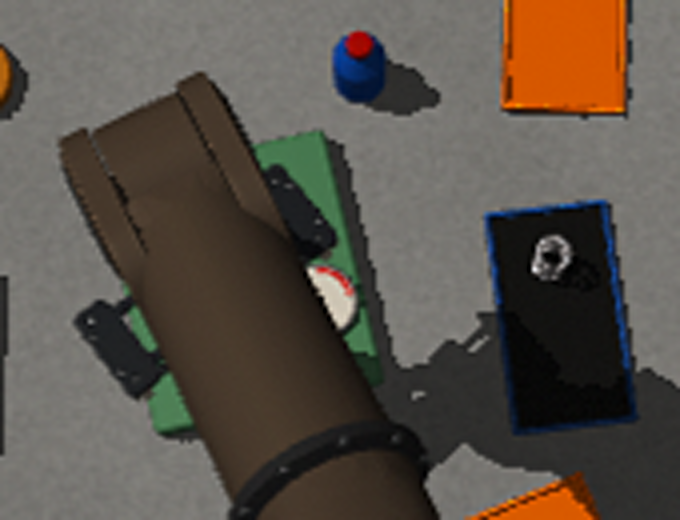

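View pics/w9.png

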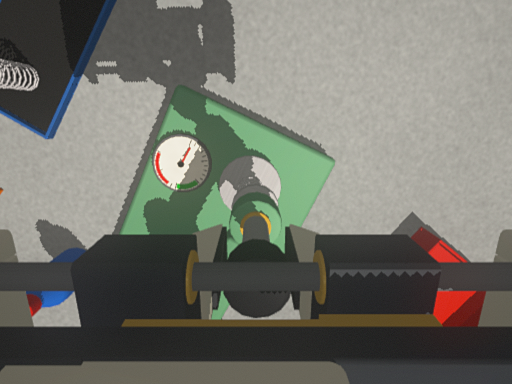

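```bash
python3 - <<'E'
from h import *
print(ray_z("scene",(200+305/3.5,110+185/3.5),.250), ray_z("wrist",(257,280),.263),ray_z("wrist",(257,285),.250))
print('collar scene',ray_z("scene",(200+296/3.5,110+245/3.5),.171),'col',ray_z("scene",(200+358/3.5,110+340/3.5),.199))
print('collar wrist',ray_z("wrist",(256,222),.171))
c=get_calibration("wrist");p,d=get_image("wrist");P=deproj("wrist",d,c)
for (u,v) in((256,212),(256,225),(250,190),(257,300),(257,245)): print(u,v,P[v,u],p[v,u])
togo((.4931,.0018,.237))
E
```

```text
[0.49698821 0.0108296  0.25      ] [0.48523165 0.00211563 0.263     ] [0.49345998 0.00876648 0.25      ]
collar scene [0.49724526 0.01059869 0.171     ] col [0.61777952 0.02898126 0.199     ]
collar wrist [0.48837689 0.00552285 0.171     ]
256 212 [0.48219039 0.00074924 0.17025929] [102  89  53]
256 225 [0.48423397 0.00195943 0.19195468] [80 82 76]
250 190 [ 0.48040357 -0.00668863  0.12522915] [105 105 100]
257 300 [0.49624821 0.01075476 0.25817986] [55 53 51]
257 245 [ 0.47785663 -0.00318707  0.24342997] [40 48 38]
togo [-1.24 -0.48 -0.39] turn [] | jaw 127.71 pos [ 0.4802 -0.0021  0.2335] F [-41.26  -4.75   1.15] w 0.351 t 14.95
```

```bash

python3 -m crank '[[[0.6,0.2,0.1],0,230],[[0.6,0.2,0.1],0,230],[[0,0,0],0,120],[[0,0,0],0,70],[[0,0,0],0,70]]'
python3 - <<'E'
from h import *
togo((.494,.008,.237))
p,d=get_image("scene"); P=deproj("scene",d); X,Y,Z=P[...,0],P[...,1],P[...,2]
cv2.imwrite("pics/s10.png",cv2.resize(p[110:280,200:370,::-1],None,fx=3.5,fy=3.5,interpolation=cv2.INTER_CUBIC))
E
```

```text
clock: 15.45
position: [0.483, -0.0038, 0.2372]
ee_rot: [-1.011, 2.973, -0.001]
force: [0.5, 0.5, -0.1]
width: 0.559
togo [-1.59  0.27  0.02] turn [] | jaw 127.55 pos [ 0.483  -0.0038  0.2372] F [ 0.55  0.47 -0.13] w 0.559 t 15.45
```

View pics/s10.png

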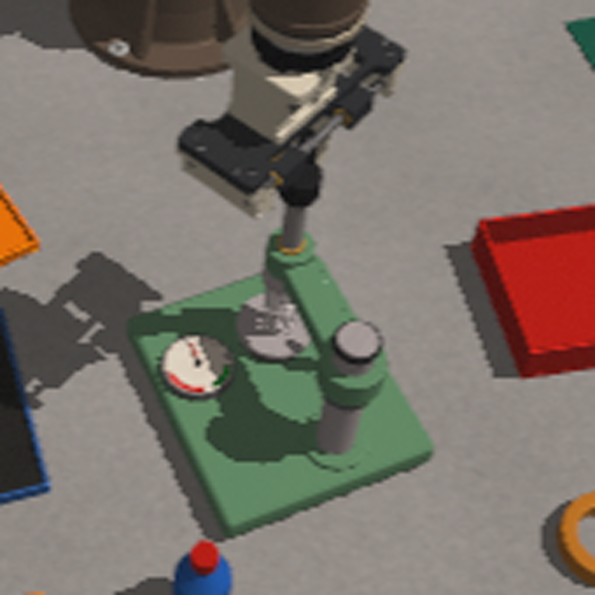

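```bash
python3 - <<'E'
from h import *
print(ray_z("scene",(200+301/3.5,110+184/3.5),.250),ray_z("scene",(200+292/3.5,110+244/3.5),.171))
p,d=get_image("scene"); P=deproj("scene",d); X,Y,Z=P[...,0],P[...,1],P[...,2]
m=(d>0)&(abs(X-.494)<.03)&(abs(Y-.005)<.035)&(abs(Z-.162)<.012)&(p[...,1]>p[...,0]*1.1)
print('arm end min x',P[m][:,0].min(),'mid',P[m].mean(0))
# arm direction from arm top surface
m=(d>0)&(abs(Z-.170)<.004)&(X>.47)&(X<.60)&(abs(Y)<.06)&(p[...,1].astype(int)>p[...,0]*1.15)
q=P[m][:,:2]; u=np.linalg.svd(q-q.mean(0))[2][0]; print(m.sum(),q.mean(0),np.degrees(np.arctan2(u[1],u[0])))
# knob mask
m=(d>0)&(p.max(-1)<60)&(abs(X-.494)<.03)&(abs(Y-.006)<.03)&(abs(Z-.25)<.02); print(m.sum(),P[m].mean(0))
E
```

```text
[0.49541569 0.00789887 0.25      ] [0.49561061 0.0074846  0.171     ]
arm end min x 0.4741133475527415 mid [0.50507104 0.00485978 0.16497007]
99 [0.52559879 0.01059805] 8.172198314862976
94 [0.50040111 0.00748088 0.25701631]
```

```bash

python3 -m crank '[[[0,0,0],0,70],[[-0.8,0.1,0],0,70],[[-0.8,0.15,0],0,70],[[0,0,0],0,70],[[0,0,0],0,70]]'
python3 -m crank '[[[0,0,0],0,230],[[0,0,0],0,230],[[0,0,0],0,230],[[0,0,0],0,230],[[0,0,0],0,230]]' 40
python3 -c "from h import *; togo((.4934,.0019,.237))"
```

```text
clock: 16.05
position: [0.4933, 0.0084, 0.2366]
ee_rot: [1.013, -2.974, -0.001]
force: [-0.0, 0.7, -0.2]
width: 0.726
clock: 16.55
position: [0.4932, 0.0078, 0.2367]
ee_rot: [-1.011, 2.974, -0.0]
force: [0.1, 0.3, -0.1]
width: 0.386
togo [ 0.34 -0.48 -0.03] turn [] | jaw 127.56 pos [0.4932 0.0078 0.2367] F [ 0.11  0.26 -0.07] w 0.386 t 16.55
```

```bash

python3 -m crank '[[[0.15,-0.2,0],0,230],[[0.2,-0.3,0],0,230],[[0.1,-0.15,0],0,230],[[0,0,0],0,230]]'
python3 -c "from h import *; togo((.4934,.0019,.237))"
```

```text
clock: 16.95
position: [0.4939, 0.0022, 0.2368]
ee_rot: [-1.016, 2.971, 0.004]
force: [2.2, 8.0, -3.3]
width: 0.386
togo [ 0.05  0.   -0.02] turn [] | jaw 127.76 pos [0.4939 0.0022 0.2368] F [ 2.19  8.01 -3.34] w 0.386 t 16.95
```

```bash

cat > dial.py <<'E'
import sys
from h import *
tag=sys.argv[1]
togo((.4934,.0019,.2368))
p,d=get_image("scene"); q=p[185:235,230:280,::-1]
a=cv2.resize(q,(400,400),interpolation=cv2.INTER_CUBIC); 
p,d=get_image("wrist"); b=cv2.resize(p[70:230,110:310,::-1],(400,320),interpolation=cv2.INTER_CUBIC); b=np.vstack([b,np.zeros((80,400,3),np.uint8)])
cv2.imwrite(f"pics/d_{tag}.png",np.hstack([a,b]))
E
python3 -m crank '[[[0,0,0.5],0,230],[[0,0,0.5],0,230],[[0,0,0.5],0,230],[[0,0,0.5],0,230],[[0,0,0],0,230]]' 50
python3 dial.py 1
```

```text
clock: 17.45
position: [0.4939, 0.0022, 0.2171]
ee_rot: [-1.016, 2.971, 0.003]
force: [-1.5, 5.8, 5.0]
width: 0.384
togo [ 0.05  0.01 -1.97] turn [] | jaw 127.76 pos [0.4939 0.0022 0.2171] F [-1.46  5.82  5.01] w 0.384 t 17.45
```

View pics/d_1.png

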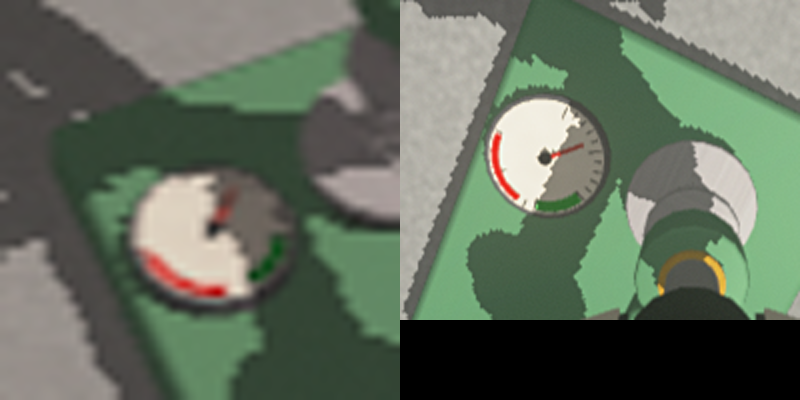

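The wrist view shows the needle at roughly 4 N with 20 mm of travel. That fits the weak spring so far, so I'll carry on carefully.

```bash

python3 -m crank '[[[0,0,0.3],0,230],[[0,0,0.3],0,230],[[0,0,0.3],0,230],[[0,0,0.3],0,230],[[0,0,0],0,230]]'
python3 dial.py 2
```

```text
clock: 18.05
position: [0.4939, 0.0022, 0.2057]
ee_rot: [-1.016, 2.971, 0.002]
force: [-2.8, 6.1, 10.7]
width: 0.383
togo [ 0.06  0.01 -3.11] turn [] | jaw 127.76 pos [0.4939 0.0022 0.2057] F [-2.85  6.1  10.7 ] w 0.383 t 18.05
```

View pics/d_2.png

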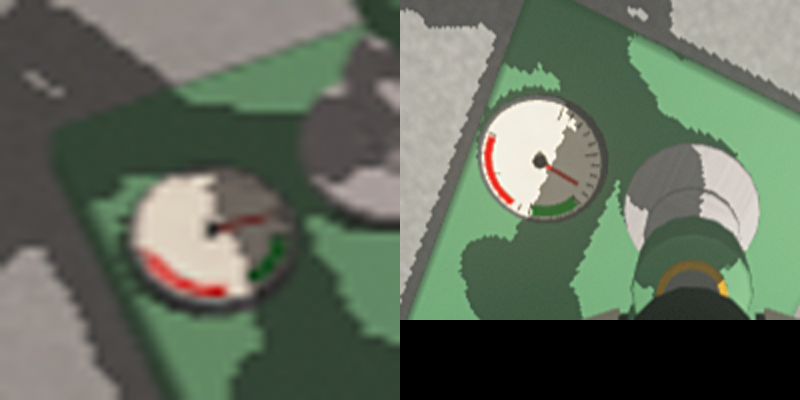

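At 31 mm of travel the needle stands near 8 N, which matches the weak-spring prediction of 8.2 N. Reaching about 12 N takes another 10.5 mm or so.

```bash

python3 -m crank '[[[0,0,0.3],0,230],[[0,0,0.3],0,230],[[0,0,0.3],0,230],[[0,0,0.15],0,230],[[0,0,0],0,230]]'
python3 dial.py 3
python3 - <<'E'
from h import *
for n in("scene","wrist"):
    p,d=get_image(n); 
    q=p[120:260,220:340] if n=="scene" else p[100:330,150:330]
    cv2.imwrite(f"pics/m_{n}.png",cv2.resize(q[:,:,::-1],None,fx=4 if n=="scene" else 2.5,fy=4 if n=="scene" else 2.5,interpolation=cv2.INTER_CUBIC))
E
```

```text
clock: 18.65
position: [0.494, 0.0022, 0.1956]
ee_rot: [-1.016, 2.971, 0.001]
force: [-3.4, 5.9, 14.0]
width: 0.384
togo [ 0.06  0.01 -4.12] turn [] | jaw 127.76 pos [0.494  0.0022 0.1956] F [-3.42  5.93 13.99] w 0.384 t 18.65
```

View pics/d_3.png

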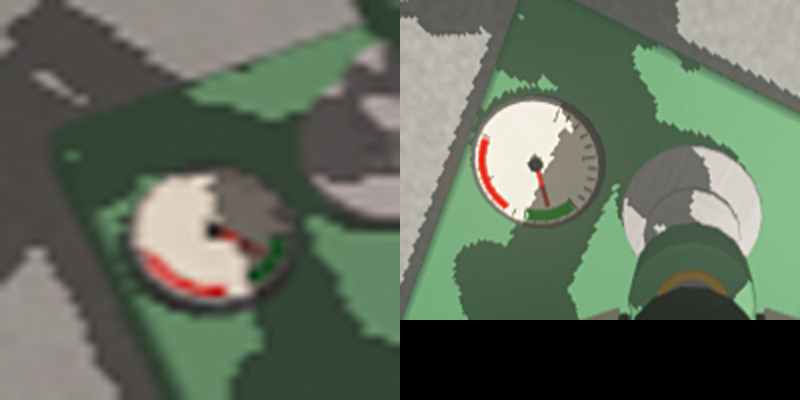

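View pics/m_scene.png

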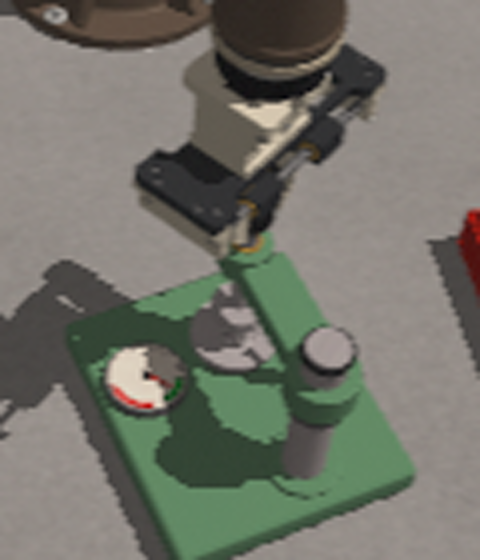

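The needle is in the green (about 11.9 N). The foot is about 79 mm above the bench and the mark is at 87 mm, so this is the weak spring. I'll hold it there.

```bash

for k in 1; do python3 -m crank '[[[0,0,0.05],0,230],[[0,0,0],0,230],[[0,0,0],0,230],[[0,0,0],0,230],[[0,0,0],0,230]]'; done
python3 -m crank '[[[0,0,0],0,230],[[0,0,0],0,230],[[0,0,0],0,230],[[0,0,0],0,230],[[0,0,0],0,230]]'
python3 -m crank '[[[0,0,0],0,230],[[0,0,0],0,230],[[0,0,0],0,230],[[0,0,0],0,230],[[0,0,0],0,230]]'
python3 dial.py 4
python3 - <<'E'
from h import *
p,d=get_image("wrist"); c=get_calibration("wrist"); P=deproj("wrist",d,c)
X,Y,Z=P[...,0],P[...,1],P[...,2]; m=(d>0)&(p[...,0]>110)&(p[...,1]<60)&(p[...,2]<60)
s=m&(np.hypot(X-.54,Y-.045)<.04); print('red blade px',s.sum(), P[s].mean(0) if s.any() else None)
E
```

```text
clock: 19.35
position: [0.494, 0.0022, 0.1953]
ee_rot: [-1.016, 2.97, 0.001]
force: [-4.7, 5.4, 14.8]
width: 0.382
clock: 19.85
position: [0.494, 0.0023, 0.1953]
ee_rot: [-1.016, 2.971, 0.001]
force: [-6.1, 6.1, 15.8]
width: 0.385
clock: 20.35
position: [0.494, 0.0022, 0.1953]
ee_rot: [-1.016, 2.971, 0.001]
force: [-4.6, 5.1, 14.6]
width: 0.382
togo [ 0.06  0.01 -4.15] turn [] | jaw 127.75 pos [0.494  0.0022 0.1953] F [-4.57  5.15 14.62] w 0.382 t 20.35
red blade px 0 None
```

View pics/d_4.png

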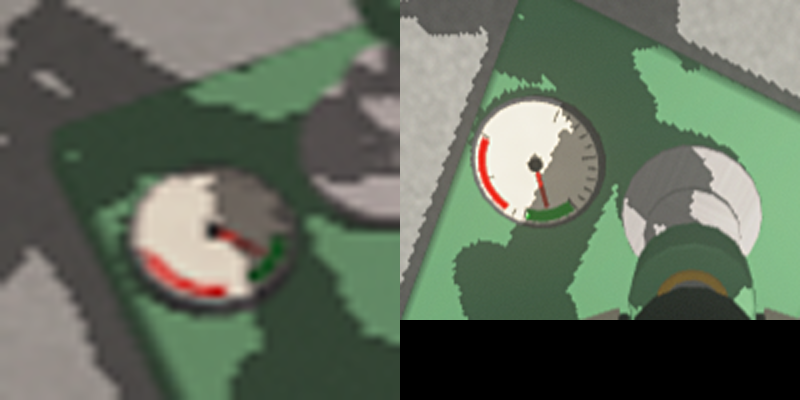

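```bash

python3 -m crank '[[[0,0,-0.8],0,230],[[0,0,-0.8],0,230],[[0,0,-0.8],0,230],[[0,0,-0.8],0,230],[[0,0,-0.8],0,230]]'
python3 -m crank '[[[0,0,-0.15],0,230],[[0,0,0],0,230]]'
python3 - <<'E'
from h import *
togo((.4934,.0019,.2368)); C=np.array([.6155,.0287])
print(monitor.observe()['joints'].round(2))
for th in (192.4,173,153.6,134.2,129.4): 
    a=np.radians(th); print(th,(C+.125*np.array([np.cos(a),np.sin(a)])).round(4))
E
```

```text
clock: 21.0
position: [0.4938, 0.0022, 0.2346]
ee_rot: [-1.016, 2.971, 0.003]
force: [0.7, 6.6, 0.5]
width: 0.385
clock: 21.2
position: [0.4939, 0.0022, 0.2361]
ee_rot: [-1.016, 2.97, 0.002]
force: [0.8, 7.3, 2.2]
width: 0.381
togo [ 0.06  0.01 -0.07] turn [] | jaw 127.76 pos [0.4939 0.0022 0.2361] F [0.79 7.31 2.19] w 0.381 t 21.2
[ 0.66  0.38 -1.    1.82  0.34  1.14  1.78]
192.4 [0.4934 0.0019]
173 [0.4914 0.0439]
153.6 [0.5035 0.0843]
134.2 [0.5284 0.1183]
129.4 [0.5362 0.1253]
```

```bash

python3 -m crank '[[[-0.54,1.05,0],4.85,230],[[-0.49,0.93,0],4.85,230],[[-0.49,0.93,0],4.85,230],[[-0.49,0.93,0],4.85,230]]'
python3 -c "from h import *; togo((.4914,.0439,.2368))"
```

```text
clock: 21.6
position: [0.4918, 0.0438, 0.2357]
ee_rot: [-0.492, 3.101, 0.0]
force: [1.7, 1.0, 2.1]
width: 0.379
togo [ 0.03  0.02 -0.11] turn [] | jaw 108.03 pos [0.4918 0.0438 0.2357] F [1.69 1.   2.07] w 0.379 t 21.6
```

Tracking well, with low force.

```bash

python3 -m crank '[[[-0.49,0.93,0],4.85,230],[[-0.49,0.93,0],4.85,230],[[-0.49,0.93,0],4.85,230],[[-0.49,0.93,0],4.85,230]]'
python3 -c "from h import *; togo((.5035,.0843,.2368))"
python3 -m crank '[[[-0.49,0.93,0],4.85,230],[[-0.49,0.93,0],4.85,230],[[-0.49,0.93,0],4.85,230],[[-0.49,0.93,0],4.85,230]]'
python3 -c "from h import *; togo((.5284,.1183,.2368))"
python3 -m crank '[[[-0.49,0.93,0],4.85,230],[[-0.49,0.93,0],4.85,230],[[0,0,0],0,230]]'
python3 -c "from h import *; togo((.5284,.1183,.2368))"
```

```text
clock: 22.0
position: [0.5039, 0.0839, 0.2356]
ee_rot: [0.037, 3.14, 0.0]
force: [1.1, 1.1, 1.0]
width: 0.381
togo [ 0.04  0.04 -0.12] turn [] | jaw 88.65 pos [0.5039 0.0839 0.2356] F [1.09 1.13 1.02] w 0.381 t 22.0
clock: 22.4
position: [0.5287, 0.1177, 0.2356]
ee_rot: [0.566, 3.09, 0.001]
force: [0.4, 1.0, 2.2]
width: 0.382
togo [ 0.05  0.05 -0.12] turn [] | jaw 69.25 pos [0.5287 0.1177 0.2356] F [0.44 1.02 2.2 ] w 0.382 t 22.4
clock: 22.7
position: [0.5454, 0.1314, 0.2355]
ee_rot: [0.823, 3.031, 0.002]
force: [1.3, 0.9, 1.9]
width: 0.386
togo [ 0.81 -1.99 -0.13] turn [] | jaw 59.63 pos [0.5454 0.1314 0.2355] F [1.31 0.95 1.87] w 0.386 t 22.7
```

```bash

python3 -m crank '[[[0,0,0],0,60],[[0,0,0],0,60],[[0,0,0],0,60],[[0,0,0],0,60]]'
python3 -m crank '[[[0,0,-2.5],0,60],[[0,0,-2.5],0,60],[[0,0,-2],0,60],[[0,0,0],-8,90],[[0,0,0],-8,110]]'
python3 -m crank '[[[0,0,0],-8,110],[[0,0,0],-8,110],[[0,0,0],-8,110],[[0,0,0],-8,110],[[0,0,0],-8,110]]'
python3 - <<'E'
from h import *
togo((.4934,.0019,.3),115)
p,d=get_image("scene"); cv2.imwrite("pics/s11.png",cv2.resize(p[110:280,200:370,::-1],None,fx=3.5,fy=3.5,interpolation=cv2.INTER_CUBIC))
E
```

```text
clock: 23.1
position: [0.5444, 0.1295, 0.2351]
ee_rot: [-0.822, -3.032, 0.001]
force: [-1.2, 0.0, 0.3]
width: 0.683
clock: 23.6
position: [0.5448, 0.1301, 0.3061]
ee_rot: [0.383, 3.117, 0.0]
force: [-0.1, 0.3, -0.0]
width: 0.636
clock: 24.1
position: [0.5445, 0.1298, 0.3052]
ee_rot: [0.707, -3.061, 0.001]
force: [0.6, 0.1, -0.7]
width: 0.567
togo [10.2  -9.25  0.53] turn [np.float64(1.0)] | jaw 116.0 pos [0.5445 0.1298 0.3052] F [ 0.64  0.12 -0.67] w 0.567 t 24.1
```

View pics/s11.png

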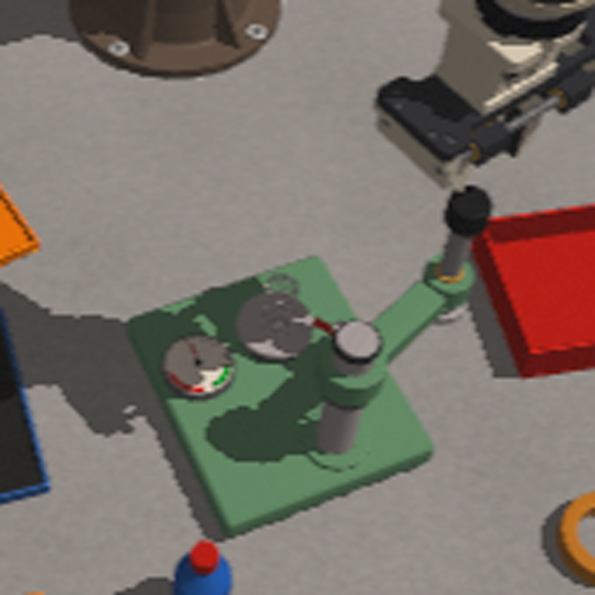

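```bash

python3 -m crank '[[[3.4,-3.1,0],0,120],[[3.4,-3.1,0],0,120],[[3.4,-3.05,0],0,120],[[0,0,0],0,120]]'
python3 -m crank '[[[0,0,3.5],0,120],[[0,0,3.5],0,120],[[0,0,3.5],0,120],[[0,0,3.5],0,120],[[0,0,0],0,120]]'
python3 - <<'E'
from h import *
togo((.4934,.0019,.0575),115)
c=get_calibration("wrist");p,d=get_image("wrist"); cv2.imwrite("pics/w12.png",p[:,:,::-1])
P=deproj("wrist",d,c)
m=(d>0)&(abs(P[...,2]-.107)<.006)&(np.hypot(P[...,0]-.4934,P[...,1]-.002)<.03); print(m.sum(),P[m].mean(0),cv2.minEnclosingCircle(P[m][:,:2].astype(np.float32)))
E
```

```text
clock: 24.55
position: [0.4911, -0.0049, 0.3046]
ee_rot: [0.678, -3.065, 0.006]
force: [0.5, -0.4, -0.6]
width: 0.528
clock: 25.05
position: [0.49, 0.002, 0.1618]
ee_rot: [0.694, -3.057, -0.002]
force: [0.3, -0.3, -0.2]
width: 0.53
togo [-0.36 -0.19 10.43] turn [np.float64(0.58)] | jaw 115.58 pos [0.49   0.002  0.1618] F [ 0.31 -0.34 -0.15] w 0.53 t 25.05
439 [0.49410219 0.00307858 0.10706082] ((0.49384474754333496, 0.0027932601515203714), 0.015145251527428627)
```

View pics/w12.png

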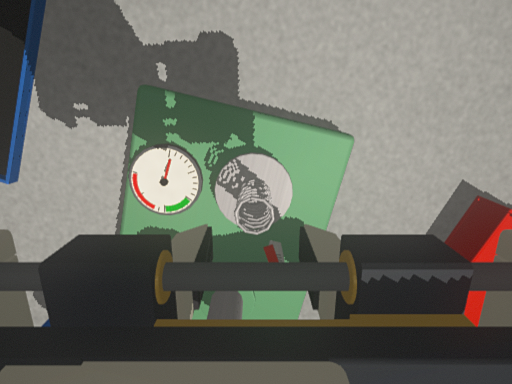

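```bash

python3 -m crank '[[[-0.38,-0.13,1.3],0,120],[[0,0,3],0,120],[[0,0,3],0,120],[[0,0,2],0,120],[[0,0,1.1],0,120]]'
python3 -m crank '[[[0,0,0],0,120],[[0,0,0],0,120]]'
python3 -c "from h import *; togo((.4938,.0026,.0575))"
python3 -m crank '[[[0,0,0],0,220],[[0,0,0],0,220],[[0,0,0],0,220],[[0,0,0],0,220],[[0,0,0],0,220]]' 12
python3 -c "from h import *; togo((.4938,.0026,.0575))"
```

```text
clock: 25.6
position: [0.4974, 0.0031, 0.0607]
ee_rot: [-0.697, 3.063, -0.0]
force: [0.1, -0.5, -0.1]
width: 0.531
clock: 25.8
position: [0.4978, 0.0034, 0.0623]
ee_rot: [-0.697, 3.061, -0.0]
force: [0.5, 1.4, 0.2]
width: 0.527
togo [0.4  0.1  0.48] turn [] | jaw 115.67 pos [0.4978 0.0034 0.0623] F [0.53 1.39 0.22] w 0.527 t 25.8
clock: 26.3
position: [0.4972, 0.003, 0.0616]
ee_rot: [-0.698, 3.062, -0.0]
force: [0.7, -1.7, 3.3]
width: 0.329
togo [0.32 0.11 0.41] turn [] | jaw 115.67 pos [0.4972 0.003  0.0616] F [ 0.73 -1.65  3.35] w 0.329 t 26.3
```

```bash

python3 -m crank '[[[0,0,-1],0,220],[[0,0,-3],0,220],[[0,0,-4],0,220],[[0,0,-4.5],0,220],[[0,0,-4.5],0,220]]'
python3 -m crank '[[[0,0,-4.5],0,220],[[0,0,-4],0,220],[[0,0,0],0,220]]'
python3 -c "from h import *; togo((.4845,.3077,.31))"
```

```text
clock: 26.8
position: [0.4959, 0.0034, 0.2333]
ee_rot: [0.699, -3.062, -0.001]
force: [0.1, -1.3, -1.5]
width: 0.327
clock: 27.1
position: [0.4987, 0.0045, 0.3218]
ee_rot: [-0.697, 3.055, -0.003]
force: [0.2, 0.4, -0.4]
width: 0.329
togo [-11.87  27.94   1.18] turn [] | jaw 115.71 pos [0.4987 0.0045 0.3218] F [ 0.24  0.41 -0.37] w 0.329 t 27.1
```

```bash

python3 -m crank '[[[-1.7,4,0],0,220],[[-1.7,4,0],0,220],[[-1.7,4,0],0,220],[[-1.7,4,0],0,220]]'
python3 -m crank '[[[-1.7,4,0],0,220],[[-1.7,4,0],0,220],[[-1.7,4,0],0,220],[[0,0,0],0,220]]'
python3 -m crank '[[[0,0,4],0,220],[[0,0,4],0,220],[[0,0,4],0,220],[[0,0,0],0,220],[[0,0,0],0,220]]'
python3 - <<'E'
from h import *
togo((.4845,.3077,.018)); print(monitor.observe()['joints'].round(2))
p,d=get_image("scene"); cv2.imwrite("pics/s13.png",cv2.resize(p[100:270,250:420,::-1],None,fx=3.5,fy=3.5,interpolation=cv2.INTER_CUBIC))
E
```

```text
clock: 27.5
position: [0.4878, 0.178, 0.316]
ee_rot: [0.698, -3.062, 0.001]
force: [2.0, 0.3, -0.6]
width: 0.326
clock: 27.9
position: [0.479, 0.3137, 0.3161]
ee_rot: [0.713, -3.058, -0.006]
force: [0.3, -0.1, 0.3]
width: 0.324
clock: 28.4
position: [0.4824, 0.3068, 0.1967]
ee_rot: [0.698, -3.062, 0.0]
force: [0.6, 0.0, -0.6]
width: 0.324
togo [-0.26 -0.02 17.87] turn [] | jaw 115.7 pos [0.4824 0.3068 0.1967] F [ 0.59  0.04 -0.6 ] w 0.324 t 28.4
[-0.03  0.54 -0.92  1.69  0.46  1.15  0.94]
```

View pics/s13.png

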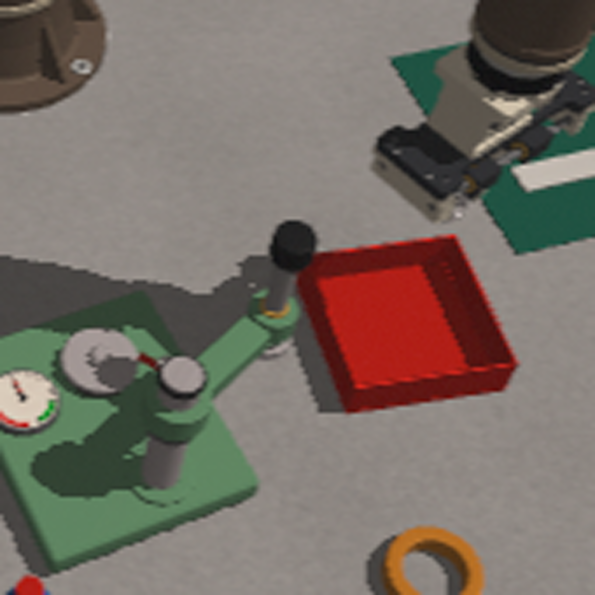

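```bash

python3 -m crank '[[[-0.2,0,4.5],0,220],[[0,0,4.5],0,220],[[0,0,4],0,220],[[0,0,2.5],0,220],[[0,0,1],0,220]]'
python3 -m crank '[[[0,0,0.8],0,220],[[0,0,0.3],0,220],[[0,0,0],0,220]]'
python3 -c "from h import *; togo((.4845,.3077,.018))"
```

```text
clock: 28.95
position: [0.485, 0.3079, 0.031]
ee_rot: [-0.697, 3.063, -0.0]
force: [-0.1, -0.2, -0.2]
width: 0.323
clock: 29.25
position: [0.4852, 0.3084, 0.0214]
ee_rot: [-0.697, 3.061, 0.001]
force: [1.3, -0.1, -0.2]
width: 0.326
togo [ 0.1  -0.03  0.34] turn [] | jaw 115.66 pos [0.4852 0.3084 0.0214] F [ 1.27 -0.14 -0.23] w 0.326 t 29.25
```

```bash

python3 -m crank '[[[0,0,0.3],0,220],[[0,0,0],0,220]]'
python3 -m crank '[[[0,0,0],0,150],[[0,0,0],0,120],[[0,0,0],0,110],[[0,0,-0.5],0,110],[[0,0,-2],0,110]]'
python3 -m crank '[[[0,0,-4.5],0,110],[[0,0,-4.5],0,110],[[0,0,-4.5],0,110],[[0,0,-4],0,110],[[0,0,0],0,110]]'
python3 - <<'E'
from h import *
togo((.4845,.3077,.25))
for n in("scene","top","wrist"):
    p,d=get_image(n); cv2.imwrite(f"pics/{n}14.png",p[:,:,::-1])
E
```

```text
clock: 29.45
position: [0.4848, 0.308, 0.0177]
ee_rot: [-0.698, 3.062, 0.0]
force: [0.9, -0.4, -1.0]
width: 0.324
clock: 29.95
position: [0.4836, 0.3069, 0.0412]
ee_rot: [0.698, -3.06, 0.002]
force: [0.4, -1.5, 0.1]
width: 0.57
clock: 30.45
position: [0.4859, 0.3105, 0.2233]
ee_rot: [-0.697, 3.055, 0.006]
force: [0.4, -0.1, 0.4]
width: 0.567
togo [ 0.22 -0.19 -2.67] turn [] | jaw 115.7 pos [0.4859 0.3105 0.2233] F [ 0.38 -0.13  0.43] w 0.567 t 30.45
```

View pics/wrist14.png

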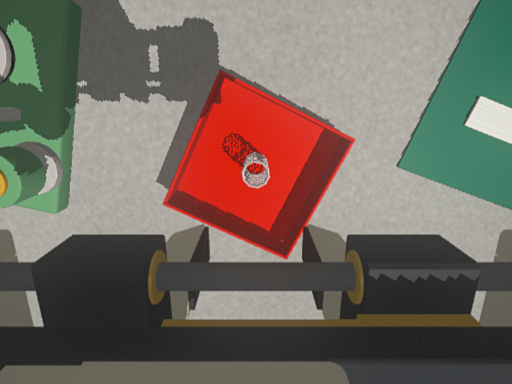

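View pics/scene14.png

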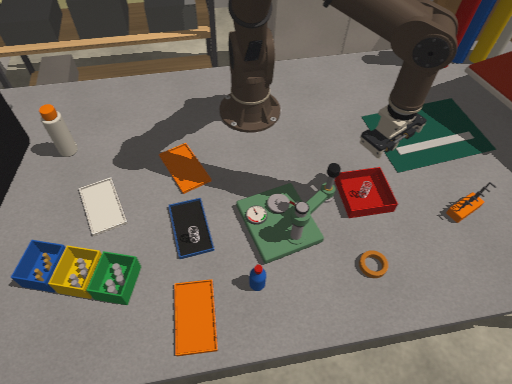

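View pics/top14.png

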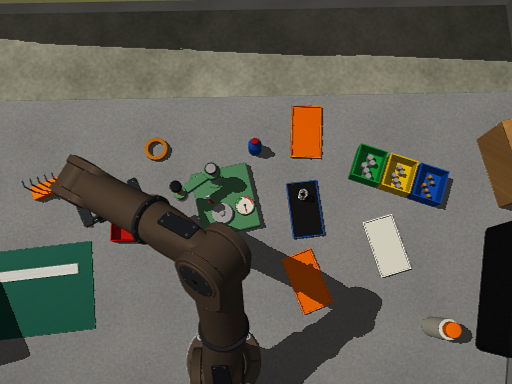

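The wrist view shows the weak spring standing in the red box at px (256,170). In the top view the good one stands in the tray at (302,195), with the bottle at (255,147) and the tape at (157,149) where they started. The gripper is empty and clear, so I'll hand in.

```bash
python3 -c "
from cell import workorder; print(workorder.sign_off())"
```

```text
the job is handed in; nothing more can be done
None
```

I tested the tray spring nearer the robot and it is the weak one. It now stands in the red scrap box, and the good spring still stands upright in the tray, never touched. I handed the job in at about 30.6 s with the arm clear.

**Test:** I held the needle in the green band at about 12 N for at least 1.7 s and never took it into the red. The ram had travelled about 41 mm, so its foot stood about 79 mm above the bench, below the reference mark at 87 mm. A good spring would have left it at about 94 mm. I worked the foot height out from the gripper's position, because the mark was hidden in the camera pictures during the hold. The dial, wrist force and travel all matched the weak spring.

**What went wrong:** On the first swing-in, my 15 N grip on the knob slipped. The force at the wrist peaked at about 45 N in the readings, pressing with the fingertips on the knob. That is well under the 120 N wrist limit. It is over the 40 N limit for the arm or gripper body, though I saw neither touching anything. I released the knob, took hold of it again with 40 N, and swung the arm to its stop with no further trouble.

**Last checks:** The final pictures show both springs upright, the ram back up and swung clear, and the oil bottle and tape roll where they started. All final checks agreed.

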